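# Darkroom bottles in order of size

## Robot

A 7-joint arm with a two-finger parallel gripper is mounted at the origin on the work surface. World frame = base frame: x ahead of the robot, y to its left, z up, the work surface at z = 0. Lengths are in m, angles in rad, forces in N, time in s.
With the tool pointing down it reaches from about 0.4 to 0.85 m from the base axis. Payload 10.4 kg.
Tool frame: the origin (TCP) lies between the finger pads; the fingertips stand tip_extent ahead of it and the grasp point (between the pads) lies 2 mm behind it (tip_extent is the distance from the TCP to the fingertips, in m); z points along the fingers, y is the direction in which the jaws open and shut (so a half turn about z gives the same grasp; the last joint's range is limited). The gripper opens to 87 mm and grips with 3 to 60 N. Pads are 19 mm wide; open, the fingers measure 117 mm over their backs; the gripper's body (75 mm by 190 mm) begins 51 mm behind the grasp point.
Start: joints at [1.293, 0.332, -0.065, 1.46, 0.022, 1.35, -0.088], TCP at [0.158, -0.605, 0.24] pointing down, gripper open.
Joint ranges: [-2.6, 2.6], [-0.5, 2.12], [-1.47, 1.34], [0.16, 2.42], [-1.27, 4.41], [0.06, 2.06], [-2.6, 2.6]. Speed limits (rad/s): [2.22, 2.22, 2.79, 2.79, 3.14, 3.14, 3.14].

## Interface

Orientations are given as a unit quaternion [x, y, z, w].
In Python, from bench import read_state, camera, camera_params, close_job, tip_extent gives the robot as it stands. The module is installed in compiled form; this text tells all that it offers.
- The arm moves only by the tool send_rows, never from a script. Its argument "steps" is a list of rows, each a list of 7 numbers: the turn, a rotation vector about the tool's x, y, z in degrees, then the shift along the tool's x, y, z in m, then the gripper's target within -1 to 1 (shut at 1, half-way at 0, fully open at -1). In form: [[ax, ay, az, x, y, z, jaw], ...]. A call has exactly 10 rows; each row shifts and turns the pose as measured when the row begins, along the tool's axes as they then stand; what a row does not reach is not made up. A row lasts 1/10 s, in which the tool goes at most 50 mm and 8.59 degrees, less where a joint would pass 70% of its speed; a pose out of reach is approached as far as the arm can. A call with a gripper value outside its range is refused whole. The fingers move at their own pace and stop on an object; "force" is the grip in N (left out, the last holds). Time passes only in rows, so rows that do not move let the fingers close, or fill a call up. It gives the time, the measured TCP pose, the force and the opening at its end, in the units of the state.
- read_state(): the state, without advancing time (a new reading comes with each control period).
- camera(name): name is "scene" or "top" or "wrist"; returns (picture, depth): 400x640x3 uint8, blue, green, red; 400x640 float32, m along the optical axis (not along the pixel's ray), 0 where there is no reading.
- camera_params(name): a dict with "camera_matrix" (3x3 intrinsics, pixels), "dist" ([k1, k2, p1, p2, k3] as OpenCV has them; the pictures are not rectified), "world_from_camera" (4x4, takes a point from camera to world coordinates). Camera axes: x right, y down, z forward; pixel columns grow to the right and rows downward; lengths in m; the calibration is good to about 2 mm. A picture is of the moment at which its call begins: read the wrist's pose just before it. camera_params takes no time and is no camera call; for the wrist camera it gives the pose at the moment of the call.
- close_job(): hands the job in, once; it reports no verdict.
The state is a dict: "time": time; "joint_positions": joint angles; "joint_vel": joint speeds; "joint_torque": joint torques, N m; "ee_pos": TCP position; "eef_rot": TCP orientation; "ft_force": force on the tool from outside, world axes, zero at the start; "torque": the same for the moment, N m; "width": finger opening in m.
Only numpy, scipy, OpenCV 4.12 (cv2) and the standard library are available. Lean on these libraries where they do the work, as an engineer would, in place of code of your own. Each camera call takes 0.05 s, during which the arm holds its last target.

## Task

Line the four amber bottles up by size on the board's coasters, one bottle centred on each: the smallest on the coaster next to the red end block, then each next larger one in turn. Keep them upright and set them down gently, for they are glass, and leave my mug where it stands.

Things in the scene. Friction and masses are not known exactly. Their poses are not given: they have to be found in the camera images.
- bottle_30: loose amber-brown bottle with white screw cap and paper label, the smallest of the four: body 32 mm in diameter and straight up to 50 mm, then a shoulder and a neck and cap 24 mm in diameter; 72 mm high in all; about 60 g (varies by a third). Stands upright on the table at the start. Origin: centre of its underside; z up along its axis
- bottle_60: loose amber-brown bottle with white screw cap and paper label, the second smallest of the four: body 42 mm in diameter and straight up to 66 mm, then a shoulder and a neck and cap 26 mm in diameter; 92 mm high in all; about 120 g (varies by a third). Stands upright on the table at the start. Origin: centre of its underside; z up along its axis
- bottle_120: loose amber-brown bottle with white screw cap and paper label, the second largest of the four: body 52 mm in diameter and straight up to 82 mm, then a shoulder and a neck and cap 27 mm in diameter; 112 mm high in all; about 220 g (varies by a third). Stands upright on the table at the start. Origin: centre of its underside; z up along its axis
- bottle_250: loose amber-brown bottle with white screw cap and paper label, the largest of the four: body 62 mm in diameter and straight up to 98 mm, then a shoulder and a neck and cap 29 mm in diameter; 132 mm high in all; about 400 g (varies by a third). Stands upright on the table at the start. Origin: centre of its underside; z up along its axis
- coaster_a: fixed round black rubber coaster with a white centre dot, 80 mm in diameter, 3 mm thick, one of four alike in a straight row about 95 mm apart on a low grey board (8 mm thick, 110 x 500 mm), so its top is 11 mm above the table; the letters say nothing of the order in the row. Origin: centre of its underside, 3 mm below its top
- coaster_b: fixed round black rubber coaster with a white centre dot, 80 mm in diameter, 3 mm thick, one of four alike in a straight row about 95 mm apart on a low grey board (8 mm thick, 110 x 500 mm), so its top is 11 mm above the table; the letters say nothing of the order in the row. Origin: centre of its underside, 3 mm below its top
- coaster_c: fixed round black rubber coaster with a white centre dot, 80 mm in diameter, 3 mm thick, one of four alike in a straight row about 95 mm apart on a low grey board (8 mm thick, 110 x 500 mm), so its top is 11 mm above the table; the letters say nothing of the order in the row. Origin: centre of its underside, 3 mm below its top
- coaster_d: fixed round black rubber coaster with a white centre dot, 80 mm in diameter, 3 mm thick, one of four alike in a straight row about 95 mm apart on a low grey board (8 mm thick, 110 x 500 mm), so its top is 11 mm above the table; the letters say nothing of the order in the row. Origin: centre of its underside, 3 mm below its top
- stop_red: fixed red end block, 90 mm across the row, 30 mm along it, 35 mm high, on the board at one end of the row, about 75 mm beyond the centre of the end coaster; a like white block closes the other end. Origin: centre of its underside; x across the row, y along it
- mug: loose empty white ceramic mug, 80 mm across, 92 mm high, standing among the bottles, handle roughly towards the robot (along its own y). Origin: centre of its underside
There are look-alikes about, which are no part of the job. Leave any purple look-alike of the bottle_250 alone.

How it is judged:
At the end, for the whole second after the job is handed in: Each bottle stands upright (within 0.1 rad), at rest and released on its coaster, its axis within 12 mm of the coaster's centre: smallest on the coaster nearest the red block, then second smallest, second largest, and the largest on the farthest (((horizontal distance between bottle_30 and coaster_a below 0.012 m and horizontal distance between coaster_a and stop_red between 0.045 and 0.1175 m) or (horizontal distance between bottle_30 and coaster_b below 0.012 m and horizontal distance between coaster_b and stop_red between 0.045 and 0.1175 m) or (horizontal distance between bottle_30 and coaster_c below 0.012 m and horizontal distance between coaster_c and stop_red between 0.045 and 0.1175 m) or (horizontal distance between bottle_30 and coaster_d below 0.012 m and horizontal distance between coaster_d and stop_red between 0.045 and 0.1175 m)) and height (world z) of bottle_30 between 0.006 and 0.016 m and angle between each of bottle_30, bottle_60, bottle_120, bottle_250's own z axis and vertical below 0.1 rad and linear speed of each of bottle_30, bottle_60, bottle_120, bottle_250 below 0.02 m/s and contact force between each of bottle_30, bottle_60, bottle_120, bottle_250 and the fingers below 0.1 N and ((horizontal distance between bottle_60 and coaster_a below 0.012 m and horizontal distance between coaster_a and stop_red between 0.1175 and 0.2125 m) or (horizontal distance between bottle_60 and coaster_b below 0.012 m and horizontal distance between coaster_b and stop_red between 0.1175 and 0.2125 m) or (horizontal distance between bottle_60 and coaster_c below 0.012 m and horizontal distance between coaster_c and stop_red between 0.1175 and 0.2125 m) or (horizontal distance between bottle_60 and coaster_d below 0.012 m and horizontal distance between coaster_d and stop_red between 0.1175 and 0.2125 m)) and height (world z) of bottle_60 between 0.006 and 0.016 m and ((horizontal distance between bottle_120 and coaster_a below 0.012 m and horizontal distance between coaster_a and stop_red between 0.2125 and 0.3075 m) or (horizontal distance between bottle_120 and coaster_b below 0.012 m and horizontal distance between coaster_b and stop_red between 0.2125 and 0.3075 m) or (horizontal distance between bottle_120 and coaster_c below 0.012 m and horizontal distance between coaster_c and stop_red between 0.2125 and 0.3075 m) or (horizontal distance between bottle_120 and coaster_d below 0.012 m and horizontal distance between coaster_d and stop_red between 0.2125 and 0.3075 m)) and height (world z) of bottle_120 between 0.006 and 0.016 m and ((horizontal distance between bottle_250 and coaster_a below 0.012 m and horizontal distance between coaster_a and stop_red between 0.3075 and 0.4 m) or (horizontal distance between bottle_250 and coaster_b below 0.012 m and horizontal distance between coaster_b and stop_red between 0.3075 and 0.4 m) or (horizontal distance between bottle_250 and coaster_c below 0.012 m and horizontal distance between coaster_c and stop_red between 0.3075 and 0.4 m) or (horizontal distance between bottle_250 and coaster_d below 0.012 m and horizontal distance between coaster_d and stop_red between 0.3075 and 0.4 m)) and height (world z) of bottle_250 between 0.006 and 0.016 m); the robot touches nothing.
It fails at once if a bottle is tipped by more than 0.6 rad (angle between any of bottle_30, bottle_60, bottle_120, bottle_250's own z axis and vertical above 0.6 rad).
It fails at once if the mug is moved by more than 20 mm (distance of mug from where it was at the start of the episode above 0.02 m).
It fails at once if a bottle is dropped or slammed on a coaster (more than 60 N on the coaster) (contact force between any of coaster_a, coaster_b, coaster_c, coaster_d and anything else above 60 N).
It also fails if it takes over 112 s, if anything falls off the work surface, if the arm or the gripper's body presses on something with over 40 N, if the wrist force passes 120 N, or if a joint passes its speed limit or range.

## Working session

There is one attempt and no reset: what is moved stays moved. The work goes in short steps, Python scripts to look and compute and a tool call to move; the robot and the scene stay as the last step left them, time stands still between calls to the robot, and variables do not carry over. Pictures are saved under pics/ and viewed, and the job is handed in when it is done.

Besides the shell and the picture viewer there is one more tool, called after "Call:" as name([rows], argument=value, ...), one row to a line, values as JSON. send_rows: Moves the arm, as the interface text tells. Its arguments: {"type":"object","properties":{"steps":{"type":"array"},"force":{"type":"number"}},"required":["steps"]}

```bash
mkdir -p pics; ls; python3 - <<'E'
from bench import *
import cv2,numpy as np
s=read_state();print({k:np.round(v,3) for k,v in s.items()},tip_extent if not callable(tip_extent) else tip_extent())
for n in("scene","top"):
    p,d=camera(n);cv2.imwrite(f"pics/{n}0.png",p);np.save(f"pics/{n}0.npy",d)
    c=camera_params(n);print(n,np.round(c["camera_matrix"],1).tolist(),np.round(c["dist"],3),np.round(c["world_from_camera"],3).tolist())
E
```

```text
pics
{'time': np.float64(0.0), 'joint_positions': array([ 1.293,  0.333, -0.065,  1.461,  0.022,  1.35 , -0.088]), 'joint_vel': array([-0.   , -0.001,  0.002,  0.001,  0.   ,  0.001,  0.001]), 'joint_torque': array([-1.0000e-03, -6.2327e+01,  2.4000e-02, -3.8990e+01, -6.1000e-02,
        4.0000e-02,  0.0000e+00]), 'ee_pos': array([ 0.157, -0.604,  0.239]), 'eef_rot': array([ 0.992,  0.127, -0.   , -0.001]), 'ft_force': array([-0.173, -0.55 ,  0.176]), 'torque': array([-0.05 , -0.032, -0.007]), 'width': np.float64(0.087)} 0.017
scene [[391.8, 0.0, 317.9], [0.0, 391.8, 195.4], [0.0, 0.0, 1.0]] [-0.084  0.     0.     0.     0.   ] [[-0.674, 0.626, -0.393, 0.862], [0.739, 0.575, -0.351, 0.322], [0.006, -0.527, -0.85, 0.86], [0.0, 0.0, 0.0, 1.0]]
top [[440.4, 0.0, 322.0], [0.0, 440.4, 195.7], [0.0, 0.0, 1.0]] [-0.073  0.     0.     0.     0.   ] [[0.0, -0.989, 0.151, 0.325], [-1.0, 0.001, 0.011, -0.013], [-0.011, -0.151, -0.989, 1.05], [0.0, 0.0, 0.0, 1.0]]
```

View pics/top0.png

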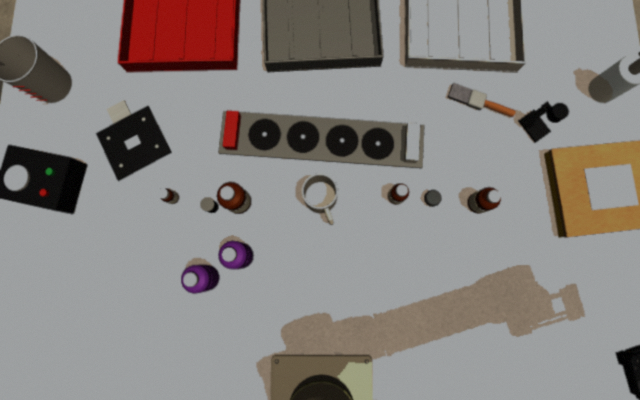

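View pics/scene0.png

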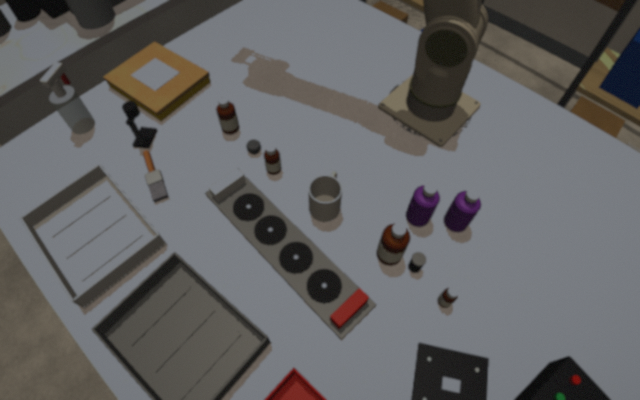

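The top view, where image up is +x and left is +y, shows amber bottles at (168,195), (232,195), (399,192) and (487,199). Grey caps or jars stand close by at (209,205) and (433,198), the purple look-alikes are at (235,254) and (198,278), and the mug is at (320,193) with its handle towards the robot. The coasters are at (264,134), (303,137), (342,140) and (377,143), with the red block at (231,129). Next come a close crop and measurements.

```bash
cat > h.py <<'E'
from bench import *
import cv2,numpy as np
def pts(n,uv,z=None,depth=None,c=None):
    c=c or camera_params(n);K,D,T=[np.array(c[k],float) for k in("camera_matrix","dist","world_from_camera")]
    uv=np.array(uv,float).reshape(-1,1,2)
    r=cv2.undistortPoints(uv,K,D).reshape(-1,2);r=np.c_[r,np.ones(len(r))]
    if depth is not None: return (r*np.array(depth)[:,None])@T[:3,:3].T+T[:3,3]
    w=r@T[:3,:3].T; o=T[:3,3]; return o+w*((z-o[2])/w[:,2])[:,None]
def cloud(n,d,c=None):
    v,u=np.mgrid[0:400,0:640]; P=pts(n,np.c_[u.ravel(),v.ravel()],depth=d.ravel(),c=c).reshape(400,640,3); P[d==0]=np.nan; return P
E
python3 - <<'E'
from h import *
p=cv2.imread("pics/top0.png");d=np.load("pics/top0.npy")
P=cloud("top",d)
np.save("pics/P0.npy",P)
print("table z",np.nanmedian(P[300:340,150:250,2]))
m=((P[...,2]>0.02)&(P[...,0]>0.3)).astype(np.uint8)
n,l,st,ce=cv2.connectedComponentsWithStats(m)
for i in range(1,n):
    if st[i,4]<60: continue
    q=P[l==i]; zt=np.percentile(q[:,2],98); t=q[q[:,2]>zt-.006]
    print(i,st[i].tolist(),"zmax %.3f"%zt,"top mean",t.mean(0).round(3),"ext",np.ptp(t,axis=0)[:2].round(3),len(t))
cv2.imwrite("pics/crop.png",cv2.resize(p[100:310,140:520],None,fx=2,fy=2,interpolation=cv2.INTER_CUBIC))
# white dots
g=cv2.cvtColor(p,cv2.COLOR_BGR2GRAY)
for u,v in[(264,134),(303,137),(342,140),(377,143)]:
    w=g[v-16:v+17,u-20:u+21]; 
    mm=(w<60).astype(np.uint8); n,l,st,ce=cv2.connectedComponentsWithStats(mm); k=1+st[1:,4].argmax()
    cn=max(cv2.findContours((l==k).astype(np.uint8),0,1)[0],key=cv2.contourArea); e=cv2.fitEllipse(cn)
    dot=g[v-6:v+7,u-6:u+7]; ww=np.where(dot>110)
    c1=np.array(e[0])+[u-20,v-16]; c2=np.array([ww[1].mean()+u-6,ww[0].mean()+v-6])
    print(c1.round(1),e[1],c2.round(1),pts("top",[c1,c2],.011).round(4)[:,:2].tolist())
E
```

```text
table z 0.001153072858443016
1 [117, 0, 122, 70, 1717] zmax 0.059 top mean [0.856 0.358 0.056] ext [0.177 0.293] 484
2 [262, 0, 122, 69, 1435] zmax 0.059 top mean [ 0.85  -0.004  0.056] ext [0.171 0.298] 496
3 [405, 0, 122, 70, 1667] zmax 0.058 top mean [ 0.853 -0.365  0.055] ext [0.172 0.296] 504
4 [0, 35, 70, 67, 3135] zmax 0.162 top mean [0.783 0.68  0.16 ] ext [0.117 0.102] 248
6 [592, 55, 48, 46, 1448] zmax 0.160 top mean [ 0.758 -0.708  0.162] ext [0.028 0.011] 50
15 [468, 90, 19, 17, 146] zmax 0.025 top mean [ 0.725 -0.386  0.022] ext [0.043 0.044] 146
26 [528, 101, 41, 22, 535] zmax 0.134 top mean [ 0.656 -0.532  0.131] ext [0.036 0.039] 214
33 [223, 111, 18, 39, 547] zmax 0.048 top mean [0.641 0.216 0.045] ext [0.088 0.035] 406
36 [404, 123, 16, 39, 539] zmax 0.048 top mean [ 0.608 -0.216  0.045] ext [0.089 0.034] 403
37 [547, 141, 93, 96, 7610] zmax 0.049 top mean [ 0.5   -0.66   0.045] ext [0.23  0.229] 6339
38 [0, 144, 85, 70, 4283] zmax 0.092 top mean [0.515 0.696 0.09 ] ext [0.12  0.128] 603
39 [301, 173, 36, 52, 579] zmax 0.096 top mean [0.482 0.004 0.093] ext [0.079 0
[... 445 characters left out ...]
[0.038 0.038] 169
45 [200, 197, 17, 15, 198] zmax 0.055 top mean [0.459 0.263 0.052] ext [0.031 0.033] 153
46 [218, 241, 35, 29, 804] zmax 0.135 top mean [0.342 0.191 0.133] ext [0.027 0.028] 152
47 [182, 265, 35, 10, 278] zmax 0.134 top mean [0.302 0.272 0.133] ext [0.004 0.019] 18
[264.2 134. ] (30.462778091430664, 31.786741256713867) [264. 134.] [[0.6367, 0.1395], [0.6368, 0.14]]
[302.6 136.5] (30.99969482421875, 31.580163955688477) [302.5 136. ] [[0.6299, 0.0454], [0.6312, 0.0456]]
[341.6 140.2] (31.08422088623047, 31.76484489440918) [341.7 140. ] [[0.6203, -0.0497], [0.6209, -0.05]]
[377.3 143.3] (30.928367614746094, 31.6833438873291) [377.5 143. ] [[0.6125, -0.1367], [0.6132, -0.1371]]
```

View pics/crop.png

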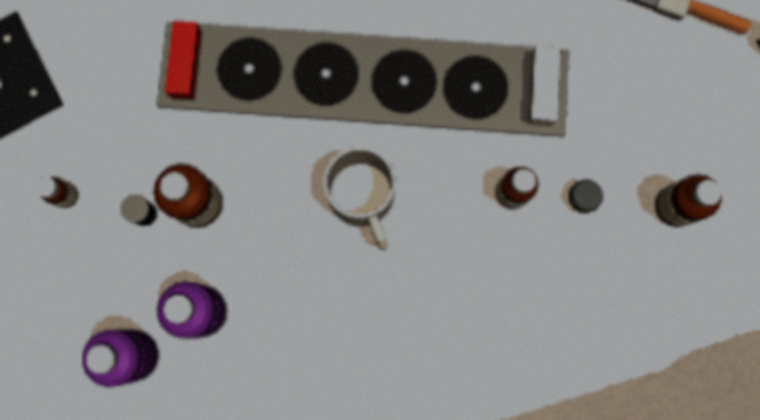

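Bottles, all amber:
- 30 at (168,195), world (0.481, 0.361)
- 60 at (399,192), world (0.485, −0.178)
- 120 at (487,199), world (0.468, −0.376)
- 250 at (232,195), world (0.472, 0.199)

The measured heights of 75, 95, 115 and 135 mm fit the description. The possible confusions are the purple bottles at (235,254) and (198,278), and the grey stubs at (209,205) and (433,198). All of these are excluded by colour and height, and the crop confirms it.

I'll place from smallest to largest, with the jaws along world x.

```bash
cat >> h.py <<'E'
from scipy.spatial.transform import Rotation as R
YAW=R.from_matrix(np.array([[0,1,0],[1,0,0],[0,0,-1.]]))  # tool x=+y, y=+x, z=down
def plan(*wps):
    """wps: (xyz, nrows[, yawfrac]) -> rows in tool axes"""
    s=read_state();p=np.array(s["ee_pos"]);r=R.from_quat(s["eef_rot"])
    print("now",s["time"],p.round(4),"yaw err deg",(r.inv()*YAW).as_rotvec(degrees=True).round(2),"F",np.round(s["ft_force"],2),"w",round(float(s["width"]),4))
    for w in wps:
        t=np.array(w[0],float);n=w[1];e=(r.inv()*YAW).as_rotvec()*(w[2] if len(w)>2 else 1)
        for i in range(n):
            sh=r.inv().apply((t-p)/n); print(np.r_[np.degrees(e/n).round(2),sh.round(4)].tolist()); r=r*R.from_rotvec(e/n)
        p=t
E
python3 - <<'E'
from h import *
plan(((.5,-.35,.25),10))
E
```

```text
now 0.1 [ 0.1575 -0.6045  0.2388] yaw err deg [-6.00e-02 -4.00e-02 -7.54e+01] F [-0.36  0.43  0.45] w 0.0872
[-0.01, -0.0, -7.54, 0.0396, -0.016, -0.0011]
[-0.01, -0.0, -7.54, 0.0413, -0.0107, -0.0011]
[-0.01, -0.0, -7.54, 0.0424, -0.0052, -0.0011]
[-0.01, -0.0, -7.54, 0.0427, 0.0005, -0.0011]
[-0.01, -0.0, -7.54, 0.0422, 0.006, -0.0011]
[-0.01, -0.0, -7.54, 0.0411, 0.0115, -0.0011]
[-0.01, -0.0, -7.54, 0.0392, 0.0168, -0.0011]
[-0.01, -0.0, -7.54, 0.0367, 0.0218, -0.0011]
[-0.01, -0.0, -7.54, 0.0335, 0.0265, -0.0011]
[-0.01, -0.0, -7.54, 0.0297, 0.0306, -0.0011]
```

Call:
send_rows([
  [0,0,-7.5,0.04,-0.016,-0.001,-1],
  [0,0,-7.5,0.041,-0.011,-0.001,-1],
  [0,0,-7.5,0.042,-0.005,-0.001,-1],
  [0,0,-7.5,0.043,0,-0.001,-1],
  [0,0,-7.5,0.042,0.006,-0.001,-1],
  [0,0,-7.5,0.041,0.011,-0.001,-1],
  [0,0,-7.5,0.039,0.017,-0.001,-1],
  [0,0,-7.5,0.037,0.022,-0.001,-1],
  [0,0,-7.5,0.033,0.026,-0.001,-1],
  [0,0,-7.5,0.03,0.031,-0.001,-1],
], force=20)

```text
time: 1.1
ee_pos: [0.4995, -0.3393, 0.2441]
eef_rot: [0.697, 0.717, -0.001, -0.004]
ft_force: [0.3, -0.1, -0.4]
width: 0.0867
```

```bash
python3 - <<'E'
from h import *
plan(((.52,.0,.25),10),((.481,.361,.25),10))
E
```

```text
now 1.1 [ 0.4995 -0.3393  0.2441] yaw err deg [-0.45 -0.24  1.65] F [ 0.26 -0.13 -0.37] w 0.0867
[-0.04, -0.02, 0.17, 0.0339, 0.003, -0.0005]
[-0.04, -0.02, 0.17, 0.0339, 0.0029, -0.0005]
[-0.04, -0.02, 0.17, 0.0339, 0.0028, -0.0005]
[-0.04, -0.02, 0.17, 0.0339, 0.0027, -0.0005]
[-0.04, -0.02, 0.17, 0.0339, 0.0026, -0.0005]
[-0.04, -0.02, 0.17, 0.0339, 0.0025, -0.0005]
[-0.04, -0.02, 0.17, 0.0339, 0.0024, -0.0005]
[-0.04, -0.02, 0.17, 0.0339, 0.0023, -0.0006]
[-0.04, -0.02, 0.17, 0.0339, 0.0022, -0.0006]
[-0.04, -0.02, 0.17, 0.0339, 0.0021, -0.0006]
[0.0, 0.0, 0.0, 0.0361, -0.0039, -0.0]
[0.0, 0.0, 0.0, 0.0361, -0.0039, -0.0]
[0.0, 0.0, 0.0, 0.0361, -0.0039, -0.0]
[0.0, 0.0, 0.0, 0.0361, -0.0039, -0.0]
[0.0, 0.0, 0.0, 0.0361, -0.0039, -0.0]
[0.0, 0.0, 0.0, 0.0361, -0.0039, -0.0]
[0.0, 0.0, 0.0, 0.0361, -0.0039, -0.0]
[0.0, 0.0, 0.0, 0.0361, -0.0039, -0.0]
[0.0, 0.0, 0.0, 0.0361, -0.0039, -0.0]
[0.0, 0.0, 0.0, 0.0361, -0.0039, -0.0]
```

Call:
send_rows([
  [0,0,0.2,0.034,0.003,-0.001,-1],
  [0,0,0.2,0.034,0.003,-0.001,-1],
  [0,0,0.2,0.034,0.003,-0.001,-1],
  [0,0,0.2,0.034,0.003,-0.001,-1],
  [0,0,0.2,0.034,0.003,-0.001,-1],
  [0,0,0.2,0.034,0.002,-0.001,-1],
  [0,0,0.2,0.034,0.002,-0.001,-1],
  [0,0,0.2,0.034,0.002,0,-1],
  [0,0,0.2,0.034,0.002,0,-1],
  [0,0,0.2,0.034,0.002,0,-1],
])

```text
time: 2.1
ee_pos: [0.5188, 0.0168, 0.2493]
eef_rot: [0.707, 0.708, -0.002, -0.007]
ft_force: [-0.6, -0.7, 0.0]
width: 0.0869
```

Call:
send_rows([
  [0,0,0,0.036,-0.004,0,-1],
  [0,0,0,0.036,-0.004,0,-1],
  [0,0,0,0.036,-0.004,0,-1],
  [0,0,0,0.036,-0.004,0,-1],
  [0,0,0,0.036,-0.004,0,-1],
  [0,0,0,0.036,-0.004,0,-1],
  [0,0,0,0.036,-0.004,0,-1],
  [0,0,0,0.03,-0.004,0,-1],
  [0,0,0,0.02,-0.004,0,-1],
  [0,0,0,0.01,-0.004,0,-1],
])

```text
time: 3.1
ee_pos: [0.473, 0.3434, 0.2495]
eef_rot: [0.706, 0.708, -0.003, -0.009]
ft_force: [0.4, -0.3, 0.4]
width: 0.0871
```

```bash
cat >> h.py <<'E'
def wrist(tag):
    c=camera_params("wrist");p,d=camera("wrist");cv2.imwrite(f"pics/{tag}.png",p);P=cloud("wrist",d,c);np.save(f"pics/{tag}.npy",P)
    m=((P[...,2]>0.02)).astype(np.uint8)
    n,l,st,ce=cv2.connectedComponentsWithStats(m)
    for i in range(1,n):
        if st[i,4]<300: continue
        q=P[l==i]; zt=np.percentile(q[:,2],98); t=q[q[:,2]>zt-.005]
        print("wr",st[i].tolist(),"z %.3f"%zt,((t.max(0)+t.min(0))/2).round(4),t.mean(0).round(4),"ext",np.ptp(t,axis=0)[:2].round(3))
E
python3 - <<'E'
from h import *
plan(((.481,.361,.25),10))
print(read_state()["joint_positions"])
wrist("w30")
E
```

```text
now 3.1 [0.473  0.3434 0.2495] yaw err deg [-0.99 -0.43  0.21] F [ 0.37 -0.28  0.42] w 0.0871
[-0.1, -0.04, 0.02, 0.0018, 0.0008, -0.0]
[-0.1, -0.04, 0.02, 0.0018, 0.0008, -0.0]
[-0.1, -0.04, 0.02, 0.0018, 0.0008, -0.0]
[-0.1, -0.04, 0.02, 0.0018, 0.0008, -0.0]
[-0.1, -0.04, 0.02, 0.0018, 0.0008, -0.0]
[-0.1, -0.04, 0.02, 0.0018, 0.0008, -0.0]
[-0.1, -0.04, 0.02, 0.0018, 0.0008, -0.0]
[-0.1, -0.04, 0.02, 0.0018, 0.0008, -0.0]
[-0.1, -0.04, 0.02, 0.0018, 0.0008, -0.0]
[-0.1, -0.04, 0.02, 0.0018, 0.0008, -0.0]
[-0.00777785  0.36515231 -0.87127958  1.51386785  0.26280377  1.3984977
 -0.88939893]
wr [0, 49, 640, 351, 101784] z 0.354 [0.4584 0.3673 0.3529] [0.458  0.3682 0.3527] ext [0.068 0.008]
wr [317, 153, 26, 29, 604] z 0.073 [0.4821 0.3625 0.0715] [0.4817 0.3625 0.0716] ext [0.023 0.023]
wr [299, 226, 25, 30, 597] z 0.052 [0.4593 0.2648 0.0496] [0.4595 0.2656 0.0503] ext [0.031 0.032]
```

View pics/w30.png

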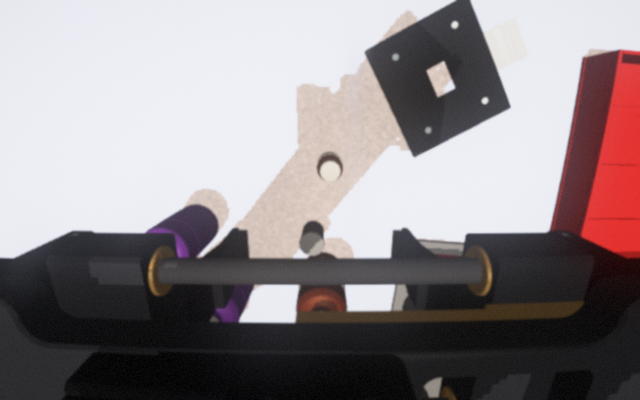

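The wrist view shows the small capped bottle at about (330,170), measured at (0.482, 0.3625), which agrees with the top view to 1.5 mm. I'll descend now, correcting xy on the way.

Call:
send_rows([
  [-0.2,-0.1,0,0.006,0.003,0,-1],
  [-0.2,-0.1,0,0.006,0.003,0,-1],
  [-0.2,-0.1,0,0.004,0.002,0.01,-1],
  [-0.2,-0.1,0,0.002,0,0.025,-1],
  [-0.2,0,0,0,0,0.03,-1],
  [0,0,0,0,0,0.03,-1],
  [0,0,0,0,0,0.02,-1],
  [0,0,0,0,0,0.01,-1],
  [0,0,0,0,0,0,-1],
  [0,0,0,0,0,0,-1],
])

```text
time: 4.15
ee_pos: [0.4856, 0.3568, 0.1167]
eef_rot: [0.709, 0.705, 0.0, 0.002]
ft_force: [-0.4, 1.0, 0.4]
width: 0.0871
```

```bash
python3 - <<'E'
from h import *
plan(((.4818,.362,.030),5))
E
```

```text
now 4.15 [0.4856 0.3568 0.1167] yaw err deg [ 0.2   0.2  -0.28] F [-0.43  0.97  0.43] w 0.0871
[0.04, 0.04, -0.06, 0.0011, -0.0008, 0.0173]
[0.04, 0.04, -0.06, 0.0011, -0.0008, 0.0173]
[0.04, 0.04, -0.06, 0.0011, -0.0008, 0.0173]
[0.04, 0.04, -0.06, 0.0011, -0.0008, 0.0173]
[0.04, 0.04, -0.06, 0.0011, -0.0008, 0.0173]
```

Call:
send_rows([
  [0,0,0,0.003,-0.002,0.005,-1],
  [0,0,0,0.002,-0.002,0.01,-1],
  [0,0,0,0.001,0,0.02,-1],
  [0,0,0,0,0,0.02,-1],
  [0,0,0,0,0,0.015,-1],
  [0,0,0,0,0,0.01,-1],
  [0,0,0,0,0,0.006,-1],
  [0,0,0,0,0,0,-1],
  [0,0,0,0,0,0,-1],
  [0,0,0,0,0,0,-1],
])

```text
time: 5.15
ee_pos: [0.484, 0.3664, 0.0308]
eef_rot: [0.709, 0.705, 0.005, 0.003]
ft_force: [-1.3, -1.0, 0.2]
width: 0.087
```

```bash
python3 - <<'E'
from h import *
plan(((.4818,.362,.030),2))
E
```

```text
now 5.15 [0.484  0.3664 0.0308] yaw err deg [ 0.64 -0.1  -0.27] F [-1.29 -0.96  0.16] w 0.087
[0.32, -0.05, -0.13, -0.0022, -0.0011, 0.0004]
[0.32, -0.05, -0.13, -0.0022, -0.0011, 0.0004]
```

Call:
send_rows([
  [0.3,0,-0.1,-0.003,-0.001,0,-1],
  [0.3,0,-0.1,-0.001,-0.001,0,-1],
  [0,0,0,0,0,0,0],
  [0,0,0,0,0,0,1],
  [0,0,0,0,0,0,1],
  [0,0,0,0,0,0,1],
  [0,0,0,0,0,0,1],
  [0,0,0,0,0,0,1],
  [0,0,0,0,0,0,1],
  [0,0,0,0,0,0,1],
])

```text
time: 6.15
ee_pos: [0.4826, 0.3625, 0.0324]
eef_rot: [0.708, 0.707, 0.002, -0.0]
ft_force: [-0.3, 0.2, 0.2]
width: 0.0314
```

```bash
python3 - <<'E'
from h import *
plan(((.482,.362,.16),3),((.6368,.1397,.16),10))
E
```

```text
now 6.15 [0.4826 0.3625 0.0324] yaw err deg [ 0.11 -0.17 -0.07] F [-0.26  0.19  0.23] w 0.0314
[0.04, -0.06, -0.02, -0.0, -0.0001, -0.0425]
[0.04, -0.06, -0.02, -0.0001, -0.0002, -0.0425]
[0.04, -0.06, -0.02, -0.0001, -0.0002, -0.0425]
[-0.0, -0.0, 0.0, -0.0222, 0.0155, -0.0]
[-0.0, -0.0, 0.0, -0.0222, 0.0155, -0.0]
[-0.0, -0.0, 0.0, -0.0222, 0.0155, -0.0]
[-0.0, -0.0, 0.0, -0.0222, 0.0155, -0.0]
[-0.0, -0.0, 0.0, -0.0222, 0.0155, -0.0]
[-0.0, -0.0, 0.0, -0.0222, 0.0155, -0.0]
[-0.0, -0.0, 0.0, -0.0222, 0.0155, -0.0]
[-0.0, -0.0, 0.0, -0.0222, 0.0155, -0.0]
[-0.0, -0.0, 0.0, -0.0222, 0.0155, -0.0]
[-0.0, -0.0, 0.0, -0.0222, 0.0155, -0.0]
```

Call:
send_rows([
  [0,0,0,0,0,-0.005,1],
  [0,0,0,0,0,-0.015,1],
  [0,0,0,0,0,-0.025,1],
  [0,0,0,0,0,-0.03,1],
  [0,0,0,-0.01,0.007,-0.025,1],
  [0,0,0,-0.022,0.015,0,1],
  [0,0,0,-0.022,0.015,0,1],
  [0,0,0,-0.022,0.015,0,1],
  [0,0,0,-0.022,0.015,0,1],
  [0,0,0,-0.022,0.015,0,1],
])

```text
time: 7.15
ee_pos: [0.5644, 0.245, 0.1478]
eef_rot: [0.704, 0.711, 0.006, -0.0]
ft_force: [0.6, 0.6, -1.2]
width: 0.0314
```

```bash
python3 - <<'E'
from h import *
plan(((.6368,.1397,.13),8))
E
```

```text
now 7.15 [0.5644 0.245  0.1478] yaw err deg [ 0.42 -0.48  0.58] F [ 0.61  0.58 -1.19] w 0.0314
[0.05, -0.06, 0.07, -0.0133, 0.0089, 0.0022]
[0.05, -0.06, 0.07, -0.0133, 0.0089, 0.0022]
[0.05, -0.06, 0.07, -0.0132, 0.0089, 0.0022]
[0.05, -0.06, 0.07, -0.0132, 0.009, 0.0022]
[0.05, -0.06, 0.07, -0.0132, 0.009, 0.0022]
[0.05, -0.06, 0.07, -0.0132, 0.009, 0.0022]
[0.05, -0.06, 0.07, -0.0132, 0.009, 0.0022]
[0.05, -0.06, 0.07, -0.0132, 0.009, 0.0022]
```

Call:
send_rows([
  [0.1,-0.1,0.1,-0.016,0.011,0,1],
  [0.1,-0.1,0.1,-0.016,0.011,0.002,1],
  [0.1,-0.1,0.1,-0.016,0.011,0.002,1],
  [0.1,-0.1,0.1,-0.016,0.011,0.002,1],
  [0,-0.1,0.1,-0.014,0.01,0.002,1],
  [0,0,0.1,-0.012,0.008,0.002,1],
  [0,0,0,-0.006,0.005,0.005,1],
  [0,0,0,-0.002,0.002,0.005,1],
  [0,0,0,0,0,0,1],
  [0,0,0,0,0,0,1],
])

```text
time: 8.15
ee_pos: [0.6398, 0.1389, 0.1313]
eef_rot: [0.709, 0.706, 0.001, 0.001]
ft_force: [0.6, 0.6, -1.8]
width: 0.0319
```

```bash
python3 - <<'E'
from h import *
plan(((.6368,.1397,.047),8))
E
```

```text
now 8.15 [0.6398 0.1389 0.1313] yaw err deg [ 0.18 -0.01 -0.24] F [ 0.58  0.59 -1.77] w 0.0319
[0.02, -0.0, -0.03, 0.0001, -0.0004, 0.0105]
[0.02, -0.0, -0.03, 0.0001, -0.0004, 0.0105]
[0.02, -0.0, -0.03, 0.0001, -0.0004, 0.0105]
[0.02, -0.0, -0.03, 0.0001, -0.0004, 0.0105]
[0.02, -0.0, -0.03, 0.0001, -0.0004, 0.0105]
[0.02, -0.0, -0.03, 0.0001, -0.0004, 0.0105]
[0.02, -0.0, -0.03, 0.0001, -0.0004, 0.0105]
[0.02, -0.0, -0.03, 0.0001, -0.0004, 0.0105]
```

Call:
send_rows([
  [0,0,0,0,-0.001,0.01,1],
  [0,0,0,0,-0.001,0.015,1],
  [0,0,0,0,-0.001,0.018,1],
  [0,0,0,0,0,0.015,1],
  [0,0,0,0,0,0.01,1],
  [0,0,0,0,0,0.008,1],
  [0,0,0,0,0,0.004,1],
  [0,0,0,0,0,0.002,1],
  [0,0,0,0,0,0,1],
  [0,0,0,0,0,0,1],
])

```text
time: 9.15
ee_pos: [0.6356, 0.1425, 0.0445]
eef_rot: [0.707, 0.707, 0.002, 0.001]
ft_force: [0.6, -0.3, -0.2]
width: 0.0313
```

```bash
python3 - <<'E'
from h import *
plan(((.6368,.1397,.0435),8))
E
```

```text
now 9.15 [0.6356 0.1425 0.0445] yaw err deg [ 0.21 -0.05  0.02] F [ 0.6  -0.31 -0.17] w 0.0313
[0.03, -0.01, 0.0, -0.0004, 0.0002, 0.0001]
[0.03, -0.01, 0.0, -0.0004, 0.0002, 0.0001]
[0.03, -0.01, 0.0, -0.0004, 0.0002, 0.0001]
[0.03, -0.01, 0.0, -0.0004, 0.0002, 0.0001]
[0.03, -0.01, 0.0, -0.0004, 0.0002, 0.0001]
[0.03, -0.01, 0.0, -0.0004, 0.0002, 0.0001]
[0.03, -0.01, 0.0, -0.0004, 0.0002, 0.0001]
[0.03, -0.01, 0.0, -0.0004, 0.0002, 0.0001]
```

Call:
send_rows([
  [0,0,0,-0.001,0,0.0005,1],
  [0,0,0,-0.001,0,0.001,1],
  [0,0,0,0,0,0.001,1],
  [0,0,0,0,0,0,1],
  [0,0,0,0,0,0,0.3],
  [0,0,0,0,0,0,0],
  [0,0,0,0,0,0,-0.5],
  [0,0,0,0,0,0,-1],
  [0,0,0,0,0,0,-1],
  [0,0,0,0,0,0,-1],
])

```text
time: 10.15
ee_pos: [0.6364, 0.1403, 0.0432]
eef_rot: [0.707, 0.707, 0.002, 0.001]
ft_force: [-1.3, 1.4, -0.2]
width: 0.0634
```

```bash
python3 - <<'E'
from h import *
plan(((.637,.14,.2),7),((.485,-.178,.2),10))
E
```

```text
now 10.15 [0.6364 0.1403 0.0432] yaw err deg [ 0.31 -0.07 -0.01] F [-1.31  1.36 -0.17] w 0.0634
[0.04, -0.01, -0.0, -0.0, 0.0002, -0.0224]
[0.04, -0.01, -0.0, -0.0, 0.0002, -0.0224]
[0.04, -0.01, -0.0, -0.0, 0.0002, -0.0224]
[0.04, -0.01, -0.0, -0.0, 0.0002, -0.0224]
[0.04, -0.01, -0.0, -0.0, 0.0001, -0.0224]
[0.04, -0.01, -0.0, -0.0, 0.0001, -0.0224]
[0.04, -0.01, -0.0, -0.0, 0.0001, -0.0224]
[-0.0, -0.0, 0.0, -0.0318, -0.0152, -0.0]
[-0.0, -0.0, 0.0, -0.0318, -0.0152, -0.0]
[-0.0, -0.0, 0.0, -0.0318, -0.0152, -0.0]
[-0.0, -0.0, 0.0, -0.0318, -0.0152, -0.0]
[-0.0, -0.0, 0.0, -0.0318, -0.0152, -0.0]
[-0.0, -0.0, 0.0, -0.0318, -0.0152, -0.0]
[-0.0, -0.0, 0.0, -0.0318, -0.0152, -0.0]
[-0.0, -0.0, 0.0, -0.0318, -0.0152, -0.0]
[-0.0, -0.0, 0.0, -0.0318, -0.0152, -0.0]
[-0.0, -0.0, 0.0, -0.0318, -0.0152, -0.0]
```

Released. I'll lift and travel to bottle_60.

Call:
send_rows([
  [0,0,0,0,0,-0.005,-1],
  [0,0,0,0,0,-0.015,-1],
  [0,0,0,0,0,-0.03,-1],
  [0,0,0,0,0,-0.04,-1],
  [0,0,0,0,0,-0.04,-1],
  [0,0,0,-0.01,-0.005,-0.03,-1],
  [0,0,0,-0.03,-0.014,0,-1],
  [0,0,0,-0.035,-0.017,0,-1],
  [0,0,0,-0.035,-0.017,0,-1],
  [0,0,0,-0.035,-0.017,0,-1],
])

```text
time: 11.15
ee_pos: [0.5646, -0.0005, 0.2198]
eef_rot: [0.703, 0.712, 0.007, 0.003]
ft_force: [1.3, -0.4, 1.3]
width: 0.0872
```

```bash
python3 - <<'E'
from h import *
plan(((.485,-.178,.2),7))
print(read_state()["joint_positions"].round(2))
E
```

```text
now 11.15 [ 5.646e-01 -5.000e-04  2.198e-01] yaw err deg [ 0.78 -0.33  0.74] F [ 1.28 -0.4   1.27] w 0.0872
[0.11, -0.05, 0.11, -0.0252, -0.0117, 0.0025]
[0.11, -0.05, 0.11, -0.0253, -0.0117, 0.0026]
[0.11, -0.05, 0.11, -0.0253, -0.0116, 0.0026]
[0.11, -0.05, 0.11, -0.0253, -0.0116, 0.0027]
[0.11, -0.05, 0.11, -0.0253, -0.0115, 0.0027]
[0.11, -0.05, 0.11, -0.0253, -0.0115, 0.0027]
[0.11, -0.05, 0.11, -0.0253, -0.0114, 0.0028]
[ 0.58  0.29 -0.78  1.63  0.21  1.29 -0.22]
```

Call:
send_rows([
  [0.1,-0.1,0.1,-0.03,-0.013,0.002,-1],
  [0.1,-0.1,0.1,-0.03,-0.013,0.002,-1],
  [0.1,-0.1,0.1,-0.03,-0.013,0.002,-1],
  [0.1,0,0.1,-0.03,-0.013,0.002,-1],
  [0.1,0,0.1,-0.025,-0.012,0.002,-1],
  [0.1,0,0.1,-0.015,-0.008,0.002,-1],
  [0.1,0,0.1,-0.007,-0.004,0.002,-1],
  [0,0,0,-0.002,-0.001,0,-1],
  [0,0,0,0,0,0,-1],
  [0,0,0,0,0,0,-1],
])

```text
time: 12.15
ee_pos: [0.4852, -0.1785, 0.216]
eef_rot: [0.708, 0.706, 0.001, 0.007]
ft_force: [-1.0, -0.8, 0.8]
width: 0.087
```

```bash
python3 - <<'E'
from h import *
wrist("w60")
plan(((.485,-.178,.052),7))
p,d=camera("top");cv2.imwrite("pics/top1.png",p);P=cloud("top",d)
q=P[95:150,245:285].reshape(-1,3);q=q[q[:,2]>.075];print("b30",len(q),q.mean(0))
E
```

```text
wr [240, 0, 121, 54, 2700] z 0.092 [ 0.4839 -0.0223  0.0906] [ 0.484  -0.026   0.0912] ext [0.074 0.028]
wr [584, 0, 56, 164, 5114] z 0.055 [ 0.8335 -0.0643  0.0536] [ 0.8172 -0.0696  0.0535] ext [0.051 0.171]
wr [298, 165, 40, 46, 1425] z 0.093 [ 0.4852 -0.1781  0.0908] [ 0.485  -0.1779  0.0916] ext [0.024 0.025]
wr [0, 198, 640, 202, 97018] z 0.320 [ 0.4676 -0.1528  0.3184] [ 0.4687 -0.152   0.3182] ext [0.068 0.008]
now 12.2 [ 0.4853 -0.1783  0.216 ] yaw err deg [ 0.68  0.44 -0.11] F [-0.13  0.53 -0.61] w 0.0868
[0.1, 0.06, -0.02, 0.0002, -0.0003, 0.0234]
[0.1, 0.06, -0.02, 0.0002, -0.0003, 0.0234]
[0.1, 0.06, -0.02, 0.0002, -0.0002, 0.0234]
[0.1, 0.06, -0.02, 0.0002, -0.0002, 0.0234]
[0.1, 0.06, -0.02, 0.0001, -0.0002, 0.0234]
[0.1, 0.06, -0.02, 0.0001, -0.0001, 0.0234]
[0.1, 0.06, -0.02, 0.0001, -0.0001, 0.0234]
b30 93 [0.63567498 0.13836903 0.08374728]
```

View pics/top1.png

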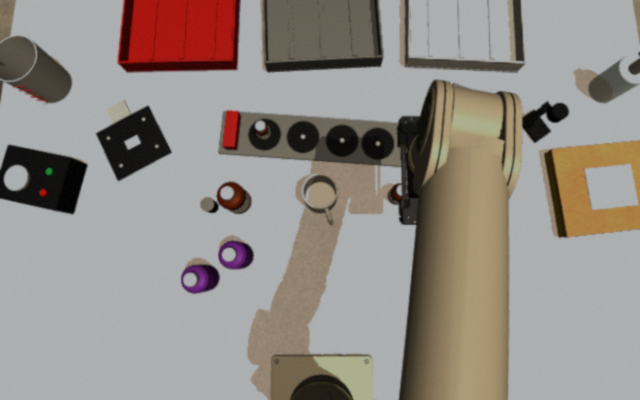

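The picture shows bottle_30 upright on the coaster beside the red block at (262,128), about 2 mm from centre. I'm above bottle_60 and the pose agrees with both cameras, so I'll descend.

Call:
send_rows([
  [0.2,0.1,0,0,0,0.01,-1],
  [0.2,0.1,0,0,0,0.025,-1],
  [0.2,0.1,0,0,0,0.03,-1],
  [0.1,0.1,0,0,0,0.03,-1],
  [0,0,0,0,0,0.025,-1],
  [0,0,0,0,0,0.018,-1],
  [0,0,0,0,0,0.012,-1],
  [0,0,0,0,0,0.006,-1],
  [0,0,0,0,0,0.001,-1],
  [0,0,0,0,0,0,-1],
])

```text
time: 13.25
ee_pos: [0.4871, -0.1738, 0.0493]
eef_rot: [0.705, 0.709, 0.0, -0.002]
ft_force: [-0.0, 0.0, 0.2]
width: 0.0871
```

```bash
python3 - <<'E'
from h import *
plan(((.485,-.178,.050),2))
E
```

```text
now 13.25 [ 0.4871 -0.1738  0.0493] yaw err deg [-0.09 -0.16  0.31] F [-0.02  0.04  0.24] w 0.0871
[-0.05, -0.08, 0.15, -0.0021, -0.001, -0.0003]
[-0.05, -0.08, 0.15, -0.0021, -0.001, -0.0003]
```

Call:
send_rows([
  [0,0,0.1,-0.003,-0.001,0,-1],
  [0,0,0.1,-0.001,-0.001,0,-1],
  [0,0,0,0,0,0,0],
  [0,0,0,0,0,0,1],
  [0,0,0,0,0,0,1],
  [0,0,0,0,0,0,1],
  [0,0,0,0,0,0,1],
  [0,0,0,0,0,0,1],
  [0,0,0,0,0,0,1],
  [0,0,0,0,0,0,1],
])

```text
time: 14.25
ee_pos: [0.4865, -0.1792, 0.0522]
eef_rot: [0.707, 0.707, 0.001, 0.001]
ft_force: [0.0, -0.3, 0.5]
width: 0.0419
```

```bash
python3 - <<'E'
from h import *
plan(((.485,-.178,.18),3),((.630,.0455,.18),10))
E
```

```text
now 14.25 [ 0.4865 -0.1792  0.0522] yaw err deg [ 0.14 -0.01  0.05] F [ 0.03 -0.33  0.49] w 0.0419
[0.05, -0.0, 0.02, 0.0004, -0.0004, -0.0426]
[0.05, -0.0, 0.02, 0.0004, -0.0004, -0.0426]
[0.05, -0.0, 0.02, 0.0004, -0.0005, -0.0426]
[-0.0, 0.0, 0.0, 0.0223, 0.0145, -0.0]
[-0.0, 0.0, 0.0, 0.0223, 0.0145, -0.0]
[-0.0, 0.0, 0.0, 0.0223, 0.0145, -0.0]
[-0.0, 0.0, 0.0, 0.0223, 0.0145, -0.0]
[-0.0, 0.0, 0.0, 0.0223, 0.0145, -0.0]
[-0.0, 0.0, 0.0, 0.0223, 0.0145, -0.0]
[-0.0, 0.0, 0.0, 0.0223, 0.0145, -0.0]
[-0.0, 0.0, 0.0, 0.0223, 0.0145, -0.0]
[-0.0, 0.0, 0.0, 0.0223, 0.0145, -0.0]
[-0.0, 0.0, 0.0, 0.0223, 0.0145, -0.0]
```

Call:
send_rows([
  [0,0,0,0,0,-0.005,1],
  [0,0,0,0,0,-0.015,1],
  [0,0,0,0,0,-0.03,1],
  [0,0,0,0,0,-0.035,1],
  [0,0,0,0.01,0.007,-0.025,1],
  [0,0,0,0.022,0.014,0,1],
  [0,0,0,0.025,0.016,0,1],
  [0,0,0,0.025,0.016,0,1],
  [0,0,0,0.025,0.016,0,1],
  [0,0,0,0.025,0.016,0,1],
])

```text
time: 15.25
ee_pos: [0.5731, -0.0471, 0.1775]
eef_rot: [0.71, 0.705, 0.002, 0.004]
ft_force: [-0.1, -0.6, -1.5]
width: 0.0412
```

```bash
python3 - <<'E'
from h import *
plan(((.630,.0455,.16),7))
E
```

```text
now 15.25 [ 0.5731 -0.0471  0.1775] yaw err deg [ 0.43  0.18 -0.4 ] F [-0.15 -0.56 -1.49] w 0.0412
[0.06, 0.03, -0.06, 0.0133, 0.008, 0.0025]
[0.06, 0.03, -0.06, 0.0133, 0.008, 0.0025]
[0.06, 0.03, -0.06, 0.0133, 0.008, 0.0025]
[0.06, 0.03, -0.06, 0.0133, 0.0081, 0.0025]
[0.06, 0.03, -0.06, 0.0133, 0.0081, 0.0025]
[0.06, 0.03, -0.06, 0.0132, 0.0081, 0.0025]
[0.06, 0.03, -0.06, 0.0132, 0.0081, 0.0025]
```

Call:
send_rows([
  [0.1,0,-0.1,0.018,0.011,0,1],
  [0.1,0,-0.1,0.018,0.011,0.002,1],
  [0.1,0,-0.1,0.017,0.01,0.003,1],
  [0.1,0,-0.1,0.015,0.008,0.003,1],
  [0,0,0,0.012,0.006,0.004,1],
  [0,0,0,0.008,0.004,0.004,1],
  [0,0,0,0.004,0.003,0.002,1],
  [0,0,0,0.001,0,0,1],
  [0,0,0,0,0,0,1],
  [0,0,0,0,0,0,1],
])

```text
time: 16.25
ee_pos: [0.6296, 0.0536, 0.1668]
eef_rot: [0.706, 0.709, 0.001, 0.002]
ft_force: [-0.9, -0.7, -1.5]
width: 0.0416
```

```bash
python3 - <<'E'
from h import *
plan(((.630,.0455,.064),7))
E
```

```text
now 16.25 [0.6296 0.0536 0.1668] yaw err deg [0.31 0.08 0.25] F [-0.88 -0.73 -1.55] w 0.0416
[0.04, 0.01, 0.04, -0.0011, -0.0, 0.0147]
[0.04, 0.01, 0.04, -0.0011, -0.0, 0.0147]
[0.04, 0.01, 0.04, -0.0011, -0.0, 0.0147]
[0.04, 0.01, 0.04, -0.0011, 0.0, 0.0147]
[0.04, 0.01, 0.04, -0.0011, 0.0, 0.0147]
[0.04, 0.01, 0.04, -0.0011, 0.0, 0.0147]
[0.04, 0.01, 0.04, -0.0012, 0.0, 0.0147]
```

Call:
send_rows([
  [0,0,0,-0.003,0,0.01,1],
  [0,0,0,-0.003,0,0.02,1],
  [0,0,0,-0.003,0,0.02,1],
  [0,0,0,-0.001,0,0.018,1],
  [0,0,0,0,0,0.014,1],
  [0,0,0,0,0,0.009,1],
  [0,0,0,0,0,0.004,1],
  [0,0,0,0,0,0.002,1],
  [0,0,0,0,0,0,1],
  [0,0,0,0,0,0,1],
])

```text
time: 17.25
ee_pos: [0.6305, 0.038, 0.065]
eef_rot: [0.707, 0.707, 0.001, 0.004]
ft_force: [-0.2, -0.2, -0.3]
width: 0.0417
```

```bash
python3 - <<'E'
from h import *
plan(((.630,.0455,.063),3))
E
```

```text
now 17.25 [0.6305 0.038  0.065 ] yaw err deg [ 0.43  0.2  -0.03] F [-0.15 -0.22 -0.26] w 0.0417
[0.14, 0.07, -0.01, 0.0025, -0.0002, 0.0007]
[0.14, 0.07, -0.01, 0.0025, -0.0002, 0.0007]
[0.14, 0.07, -0.01, 0.0025, -0.0002, 0.0007]
```

Call:
send_rows([
  [0.1,0.1,0,0,0,-0.006,1],
  [0.1,0.1,0,0.003,0,0,1],
  [0.1,0,0,0.003,0,0,1],
  [0,0,0,0.002,0,0,1],
  [0,0,0,0,0,0,1],
  [0,0,0,0,0,0.003,1],
  [0,0,0,0,0,0.002,1],
  [0,0,0,0,0,0.001,1],
  [0,0,0,0,0,0,1],
  [0,0,0,0,0,0,1],
])

```text
time: 18.25
ee_pos: [0.6313, 0.0472, 0.0666]
eef_rot: [0.707, 0.707, 0.002, 0.001]
ft_force: [-0.3, 0.2, -0.3]
width: 0.0413
```

```bash
python3 - <<'E'
from h import *
plan(((.630,.0455,.063),3))
E
```

```text
now 18.25 [0.6313 0.0472 0.0666] yaw err deg [ 0.24 -0.02 -0.01] F [-0.32  0.16 -0.35] w 0.0413
[0.08, -0.01, -0.0, -0.0006, -0.0004, 0.0012]
[0.08, -0.01, -0.0, -0.0006, -0.0004, 0.0012]
[0.08, -0.01, -0.0, -0.0006, -0.0004, 0.0012]
```

Call:
send_rows([
  [0.1,0,0,0,0,0.001,1],
  [0.1,0,0,0,0,0.001,1],
  [0,0,0,0,0,0.001,1],
  [0,0,0,0,0,0.001,1],
  [0,0,0,0,0,0,1],
  [0,0,0,0,0,0,0.3],
  [0,0,0,0,0,0,0],
  [0,0,0,0,0,0,-0.5],
  [0,0,0,0,0,0,-1],
  [0,0,0,0,0,0,-1],
])

```text
time: 19.25
ee_pos: [0.6318, 0.0472, 0.0634]
eef_rot: [0.707, 0.707, 0.001, 0.0]
ft_force: [0.1, -0.5, 1.2]
width: 0.0596
```

```bash
python3 - <<'E'
from h import *
plan(((.630,.0455,.2),5),((.468,-.376,.23),12))
E
```

```text
now 19.25 [0.6318 0.0472 0.0634] yaw err deg [ 0.08 -0.01 -0.03] F [ 0.09 -0.47  1.25] w 0.0596
[0.02, -0.0, -0.01, -0.0003, -0.0003, -0.0273]
[0.02, -0.0, -0.01, -0.0003, -0.0003, -0.0273]
[0.02, -0.0, -0.01, -0.0003, -0.0003, -0.0273]
[0.02, -0.0, -0.01, -0.0003, -0.0004, -0.0273]
[0.02, -0.0, -0.01, -0.0003, -0.0004, -0.0273]
[0.0, -0.0, 0.0, -0.0351, -0.0135, -0.0025]
[0.0, -0.0, 0.0, -0.0351, -0.0135, -0.0025]
[0.0, -0.0, 0.0, -0.0351, -0.0135, -0.0025]
[0.0, -0.0, 0.0, -0.0351, -0.0135, -0.0025]
[0.0, -0.0, 0.0, -0.0351, -0.0135, -0.0025]
[0.0, -0.0, 0.0, -0.0351, -0.0135, -0.0025]
[0.0, -0.0, 0.0, -0.0351, -0.0135, -0.0025]
[0.0, -0.0, 0.0, -0.0351, -0.0135, -0.0025]
[0.0, -0.0, 0.0, -0.0351, -0.0135, -0.0025]
[0.0, -0.0, 0.0, -0.0351, -0.0135, -0.0025]
[0.0, -0.0, 0.0, -0.0351, -0.0135, -0.0025]
[0.0, -0.0, 0.0, -0.0351, -0.0135, -0.0025]
```

Call:
send_rows([
  [0,0,0,0,0,-0.005,-1],
  [0,0,0,0,0,-0.015,-1],
  [0,0,0,0,0,-0.03,-1],
  [0,0,0,0,0,-0.04,-1],
  [0,0,0,0,0,-0.04,-1],
  [0,0,0,-0.015,-0.006,-0.03,-1],
  [0,0,0,-0.03,-0.012,0,-1],
  [0,0,0,-0.037,-0.014,0,-1],
  [0,0,0,-0.037,-0.014,0,-1],
  [0,0,0,-0.037,-0.014,0,-1],
])

```text
time: 20.25
ee_pos: [0.5719, -0.1041, 0.2413]
eef_rot: [0.702, 0.712, 0.005, 0.003]
ft_force: [1.0, -0.5, 0.1]
width: 0.0871
```

```bash
python3 - <<'E'
from h import *
plan(((.468,-.376,.23),9))
E
```

```text
now 20.25 [ 0.5719 -0.1041  0.2413] yaw err deg [ 0.61 -0.19  0.83] F [ 0.95 -0.52  0.09] w 0.0871
[0.07, -0.02, 0.09, -0.03, -0.012, 0.001]
[0.07, -0.02, 0.09, -0.0301, -0.0119, 0.0011]
[0.07, -0.02, 0.09, -0.0301, -0.0119, 0.0011]
[0.07, -0.02, 0.09, -0.0301, -0.0118, 0.0011]
[0.07, -0.02, 0.09, -0.0301, -0.0118, 0.0011]
[0.07, -0.02, 0.09, -0.0301, -0.0117, 0.0012]
[0.07, -0.02, 0.09, -0.0302, -0.0117, 0.0012]
[0.07, -0.02, 0.09, -0.0302, -0.0116, 0.0012]
[0.07, -0.02, 0.09, -0.0302, -0.0116, 0.0012]
```

Call:
send_rows([
  [0.1,0,0.1,-0.036,-0.014,0.001,-1],
  [0.1,0,0.1,-0.036,-0.014,0.001,-1],
  [0.1,0,0.1,-0.036,-0.014,0.001,-1],
  [0.1,0,0.1,-0.036,-0.014,0.001,-1],
  [0.1,0,0.1,-0.036,-0.014,0.001,-1],
  [0.1,0,0.1,-0.034,-0.013,0.001,-1],
  [0,0,0.1,-0.026,-0.01,0.001,-1],
  [0,0,0,-0.015,-0.006,0.001,-1],
  [0,0,0,-0.005,-0.002,0,-1],
  [0,0,0,0,0,0,-1],
])

```text
time: 21.25
ee_pos: [0.467, -0.3784, 0.2456]
eef_rot: [0.708, 0.706, 0.002, 0.005]
ft_force: [0.6, 0.0, -0.1]
width: 0.087
```

```bash
python3 - <<'E'
from h import *
plan(((.468,-.376,.068),7))
wrist("w120")
p,d=camera("top");cv2.imwrite("pics/top2.png",p);P=cloud("top",d)
q=P[95:150,285:320].reshape(-1,3);q=q[q[:,2]>.09];print("b60",len(q),q.mean(0))
print(read_state()["joint_positions"].round(2))
E
```

```text
now 21.25 [ 0.467  -0.3784  0.2456] yaw err deg [ 0.6   0.29 -0.1 ] F [ 0.57  0.05 -0.07] w 0.087
[0.09, 0.04, -0.01, 0.0005, -0.0001, 0.0254]
[0.09, 0.04, -0.01, 0.0005, -0.0001, 0.0254]
[0.09, 0.04, -0.01, 0.0004, -0.0, 0.0254]
[0.09, 0.04, -0.01, 0.0004, -0.0, 0.0254]
[0.09, 0.04, -0.01, 0.0004, 0.0, 0.0254]
[0.09, 0.04, -0.01, 0.0004, 0.0001, 0.0254]
[0.09, 0.04, -0.01, 0.0004, 0.0001, 0.0254]
wr [400, 20, 86, 41, 2723] z 0.044 [ 0.6094 -0.2162  0.0423] [ 0.6087 -0.2165  0.0426] ext [0.091 0.035]
wr [0, 41, 640, 359, 100051] z 0.350 [ 0.4495 -0.3533  0.348 ] [ 0.4507 -0.3522  0.3479] ext [0.068 0.008]
wr [310, 65, 33, 36, 905] z 0.031 [ 0.4778 -0.2631  0.0292] [ 0.4778 -0.2627  0.0292] ext [0.038 0.037]
wr [295, 156, 48, 54, 1961] z 0.113 [ 0.4684 -0.3759  0.1108] [ 0.4681 -0.3756  0.1115] ext [0.026 0.026]
b60 101 [0.63079792 0.04672459 0.10302242]
[ 1.07  0.32 -0.58  1.51  0.18  1.36  0.48]
```

View pics/top2.png

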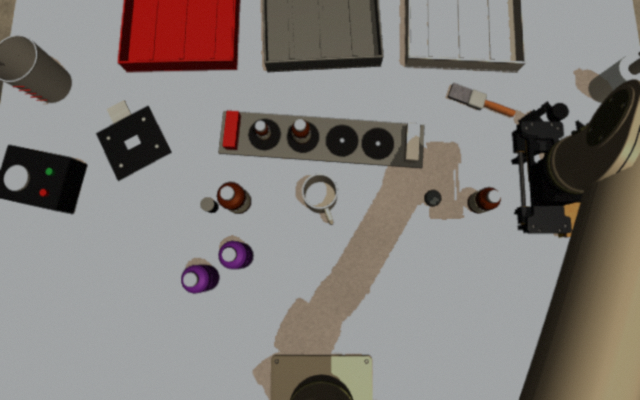

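bottle_60 stands at (300,128) on the second coaster, within 2 mm of centre. I'll descend on bottle_120.

Call:
send_rows([
  [0.2,0.1,0,0.001,0,0.01,-1],
  [0.2,0.1,0,0,0,0.025,-1],
  [0.2,0.1,0,0,0,0.03,-1],
  [0,0,0,0,0,0.032,-1],
  [0,0,0,0,0,0.03,-1],
  [0,0,0,0,0,0.02,-1],
  [0,0,0,0,0,0.012,-1],
  [0,0,0,0,0,0.006,-1],
  [0,0,0,0,0,0.001,-1],
  [0,0,0,0,0,0,-1],
])

```text
time: 22.35
ee_pos: [0.4752, -0.3631, 0.072]
eef_rot: [0.701, 0.714, 0.002, -0.001]
ft_force: [1.2, -0.4, 1.5]
width: 0.087
```

```bash
python3 - <<'E'
from h import *
plan(((.4683,-.3757,.070),2))
E
```

```text
now 22.35 [ 0.4752 -0.3631  0.072 ] yaw err deg [ 0.14 -0.22  1.06] F [ 1.2  -0.43  1.48] w 0.087
[0.07, -0.11, 0.53, -0.0063, -0.0036, 0.001]
[0.07, -0.11, 0.53, -0.0063, -0.0035, 0.001]
```

Call:
send_rows([
  [0,0,0.3,-0.005,-0.003,0,-1],
  [0,0,0.3,-0.005,-0.002,0,-1],
  [0,0,0.2,-0.002,-0.002,0,-1],
  [0,0,0,0,0,0,-1],
  [0,0,0,0,0,0,-1],
  [0,0,0,0,0,0,-1],
  [0,0,0,0,0,0,-1],
  [0,0,0,0,0,0,-1],
  [0,0,0,0,0,0,-1],
  [0,0,0,0,0,0,-1],
])

```text
time: 23.35
ee_pos: [0.4691, -0.3778, 0.0753]
eef_rot: [0.706, 0.708, 0.002, 0.002]
ft_force: [0.1, -0.2, 0.6]
width: 0.087
```

```bash
python3 - <<'E'
from h import *
plan(((.4683,-.3757,.070),2))
E
```

```text
now 23.35 [ 0.4691 -0.3778  0.0753] yaw err deg [ 0.35 -0.01  0.14] F [ 0.1  -0.17  0.61] w 0.087
[0.18, -0.01, 0.07, 0.001, -0.0004, 0.0026]
[0.18, -0.01, 0.07, 0.001, -0.0004, 0.0026]
```

Call:
send_rows([
  [0.1,0,0,0.001,0,0.003,-1],
  [0.1,0,0,0,0,0.002,-0.5],
  [0,0,0,0,0,0,0],
  [0,0,0,0,0,0,0.5],
  [0,0,0,0,0,0,1],
  [0,0,0,0,0,0,1],
  [0,0,0,0,0,0,1],
  [0,0,0,0,0,0,1],
  [0,0,0,0,0,0,1],
  [0,0,0,0,0,0,1],
], force=25)

```text
time: 24.35
ee_pos: [0.4689, -0.3765, 0.0695]
eef_rot: [0.706, 0.708, 0.001, 0.0]
ft_force: [-0.5, 0.2, -0.7]
width: 0.0515
```

```bash
python3 - <<'E'
from h import *
plan(((.4683,-.3757,.20),4),((.6205,-.0498,.2),12))
E
```

```text
now 24.35 [ 0.4689 -0.3765  0.0695] yaw err deg [ 0.11 -0.03  0.14] F [-0.54  0.24 -0.73] w 0.0515
[0.03, -0.01, 0.03, 0.0002, -0.0001, -0.0326]
[0.03, -0.01, 0.03, 0.0002, -0.0001, -0.0326]
[0.03, -0.01, 0.03, 0.0002, -0.0001, -0.0326]
[0.03, -0.01, 0.03, 0.0002, -0.0001, -0.0326]
[-0.0, -0.0, -0.0, 0.0272, 0.0127, 0.0]
[-0.0, -0.0, -0.0, 0.0272, 0.0127, 0.0]
[-0.0, -0.0, -0.0, 0.0272, 0.0127, 0.0]
[-0.0, -0.0, -0.0, 0.0272, 0.0127, 0.0]
[-0.0, -0.0, -0.0, 0.0272, 0.0127, 0.0]
[-0.0, -0.0, -0.0, 0.0272, 0.0127, 0.0]
[-0.0, -0.0, -0.0, 0.0272, 0.0127, 0.0]
[-0.0, -0.0, -0.0, 0.0272, 0.0127, 0.0]
[-0.0, -0.0, -0.0, 0.0272, 0.0127, 0.0]
[-0.0, -0.0, -0.0, 0.0272, 0.0127, 0.0]
[-0.0, -0.0, -0.0, 0.0272, 0.0127, 0.0]
[-0.0, -0.0, -0.0, 0.0272, 0.0127, 0.0]
```

Call:
send_rows([
  [0,0,0,0,0,-0.005,1],
  [0,0,0,0,0,-0.015,1],
  [0,0,0,0,0,-0.03,1],
  [0,0,0,0,0,-0.035,1],
  [0,0,0,0.01,0.005,-0.03,1],
  [0,0,0,0.025,0.012,-0.005,1],
  [0,0,0,0.03,0.014,0,1],
  [0,0,0,0.03,0.014,0,1],
  [0,0,0,0.03,0.014,0,1],
  [0,0,0,0.03,0.014,0,1],
])

```text
time: 25.35
ee_pos: [0.5416, -0.2218, 0.2042]
eef_rot: [0.71, 0.705, 0.001, 0.003]
ft_force: [0.3, -1.2, -2.6]
width: 0.0513
```

```bash
python3 - <<'E'
from h import *
plan(((.6205,-.0498,.18),8))
E
```

```text
now 25.35 [ 0.5416 -0.2218  0.2042] yaw err deg [ 0.32  0.21 -0.41] F [ 0.26 -1.21 -2.56] w 0.0513
[0.04, 0.03, -0.05, 0.0216, 0.0097, 0.003]
[0.04, 0.03, -0.05, 0.0216, 0.0097, 0.003]
[0.04, 0.03, -0.05, 0.0216, 0.0097, 0.003]
[0.04, 0.03, -0.05, 0.0216, 0.0098, 0.003]
[0.04, 0.03, -0.05, 0.0215, 0.0098, 0.003]
[0.04, 0.03, -0.05, 0.0215, 0.0098, 0.003]
[0.04, 0.03, -0.05, 0.0215, 0.0098, 0.003]
[0.04, 0.03, -0.05, 0.0215, 0.0098, 0.003]
```

Call:
send_rows([
  [0.1,0,-0.1,0.026,0.012,0.001,1],
  [0.1,0,-0.1,0.026,0.012,0.002,1],
  [0.1,0,-0.1,0.026,0.012,0.003,1],
  [0,0,-0.1,0.026,0.012,0.003,1],
  [0,0,0,0.024,0.011,0.003,1],
  [0,0,0,0.019,0.009,0.003,1],
  [0,0,0,0.012,0.006,0.003,1],
  [0,0,0,0.006,0.003,0.002,1],
  [0,0,0,0.001,0,0,1],
  [0,0,0,0,0,0,1],
])

```text
time: 26.35
ee_pos: [0.623, -0.0436, 0.1939]
eef_rot: [0.705, 0.71, 0.001, 0.005]
ft_force: [0.4, -0.7, -2.0]
width: 0.0518
```

```bash
python3 - <<'E'
from h import *
plan(((.6205,-.0498,.083),8))
E
```

```text
now 26.35 [ 0.623  -0.0436  0.1939] yaw err deg [0.44 0.3  0.4 ] F [ 0.39 -0.71 -2.01] w 0.0518
[0.05, 0.04, 0.05, -0.0007, -0.0004, 0.0139]
[0.05, 0.04, 0.05, -0.0007, -0.0004, 0.0139]
[0.05, 0.04, 0.05, -0.0007, -0.0004, 0.0139]
[0.05, 0.04, 0.05, -0.0007, -0.0004, 0.0139]
[0.05, 0.04, 0.05, -0.0007, -0.0004, 0.0139]
[0.05, 0.04, 0.05, -0.0007, -0.0004, 0.0139]
[0.05, 0.04, 0.05, -0.0008, -0.0003, 0.0139]
[0.05, 0.04, 0.05, -0.0008, -0.0003, 0.0139]
```

Call:
send_rows([
  [0.1,0.1,0.1,-0.002,-0.001,0.008,1],
  [0.1,0.1,0.1,-0.002,-0.001,0.016,1],
  [0.1,0.1,0.1,-0.001,0,0.02,1],
  [0,0,0,-0.001,0,0.018,1],
  [0,0,0,0,0,0.014,1],
  [0,0,0,0,0,0.01,1],
  [0,0,0,0,0,0.006,1],
  [0,0,0,0,0,0.003,1],
  [0,0,0,0,0,0,1],
  [0,0,0,0,0,0,1],
])

```text
time: 27.35
ee_pos: [0.619, -0.0578, 0.0904]
eef_rot: [0.71, 0.704, -0.001, 0.001]
ft_force: [0.9, -0.1, -2.0]
width: 0.0511
```

```bash
python3 - <<'E'
from h import *
plan(((.6205,-.0498,.0805),3))
E
```

```text
now 27.35 [ 0.619  -0.0578  0.0904] yaw err deg [-0.02  0.12 -0.43] F [ 0.88 -0.13 -2.04] w 0.0511
[-0.01, 0.04, -0.14, 0.0027, 0.0005, 0.0033]
[-0.01, 0.04, -0.14, 0.0027, 0.0005, 0.0033]
[-0.01, 0.04, -0.14, 0.0027, 0.0005, 0.0033]
```

Call:
send_rows([
  [0,0,-0.1,0.004,0.001,0,1],
  [0,0,-0.1,0.003,0.001,0,1],
  [0,0,-0.1,0.001,0,0,1],
  [0,0,0,0,0,0.002,1],
  [0,0,0,0,0,0.003,1],
  [0,0,0,0,0,0.002,1],
  [0,0,0,0,0,0,1],
  [0,0,0,0,0,0,1],
  [0,0,0,0,0,0,1],
  [0,0,0,0,0,0,1],
])

```text
time: 28.35
ee_pos: [0.6223, -0.0488, 0.0845]
eef_rot: [0.708, 0.707, 0.0, 0.002]
ft_force: [0.2, 0.6, -1.9]
width: 0.0517
```

```bash
python3 - <<'E'
from h import *
plan(((.6205,-.0498,.0805),3))
E
```

```text
now 28.35 [ 0.6223 -0.0488  0.0845] yaw err deg [ 0.14  0.14 -0.09] F [ 0.22  0.56 -1.88] w 0.0517
[0.05, 0.05, -0.03, -0.0003, -0.0006, 0.0013]
[0.05, 0.05, -0.03, -0.0003, -0.0006, 0.0013]
[0.05, 0.05, -0.03, -0.0003, -0.0006, 0.0013]
```

Call:
send_rows([
  [0,0,0,0,-0.001,0.001,1],
  [0,0,0,0,0,0.001,1],
  [0,0,0,0,0,0.001,1],
  [0,0,0,0,0,0.001,1],
  [0,0,0,0,0,0.001,1],
  [0,0,0,0,0,0,1],
  [0,0,0,0,0,0,1],
  [0,0,0,0,0,0,1],
  [0,0,0,0,0,0,1],
  [0,0,0,0,0,0,1],
])

```text
time: 29.35
ee_pos: [0.6216, -0.0489, 0.0805]
eef_rot: [0.708, 0.706, 0.0, 0.002]
ft_force: [-0.5, 0.5, -0.1]
width: 0.0513
```

```bash
python3 - <<'E'
from h import *
plan(((.6205,-.0498,.0805),3))
E
```

```text
now 29.35 [ 0.6216 -0.0489  0.0805] yaw err deg [ 0.19  0.18 -0.1 ] F [-0.5   0.51 -0.06] w 0.0513
[0.06, 0.06, -0.03, -0.0003, -0.0004, 0.0]
[0.06, 0.06, -0.03, -0.0003, -0.0004, 0.0]
[0.06, 0.06, -0.03, -0.0003, -0.0004, 0.0]
```

The bottle has touched down: the force went from −2 to 0 N. Opening and lifting.

Call:
send_rows([
  [0,0,0,0,0,0.0005,1],
  [0,0,0,0,0,0,0.3],
  [0,0,0,0,0,0,0],
  [0,0,0,0,0,0,-0.5],
  [0,0,0,0,0,0,-1],
  [0,0,0,0,0,0,-1],
  [0,0,0,0,0,0,-1],
  [0,0,0,0,0,-0.005,-1],
  [0,0,0,0,0,-0.015,-1],
  [0,0,0,0,0,-0.03,-1],
])

```text
time: 30.35
ee_pos: [0.6198, -0.0487, 0.1295]
eef_rot: [0.708, 0.707, -0.001, 0.0]
ft_force: [1.2, -0.0, 0.4]
width: 0.0865
```

```bash
python3 - <<'E'
from h import *
plan(((.6205,-.0498,.25),3),((.471,.199,.25),9))
E
```

```text
now 30.35 [ 0.6198 -0.0487  0.1295] yaw err deg [-0.1   0.13 -0.08] F [ 1.24 -0.01  0.38] w 0.0865
[-0.03, 0.04, -0.03, -0.0004, 0.0002, -0.0402]
[-0.03, 0.04, -0.03, -0.0004, 0.0002, -0.0402]
[-0.03, 0.04, -0.03, -0.0004, 0.0002, -0.0402]
[-0.0, 0.0, -0.0, 0.0276, -0.0166, -0.0]
[-0.0, 0.0, -0.0, 0.0276, -0.0166, -0.0]
[-0.0, 0.0, -0.0, 0.0276, -0.0166, -0.0]
[-0.0, 0.0, -0.0, 0.0276, -0.0166, -0.0]
[-0.0, 0.0, -0.0, 0.0276, -0.0166, -0.0]
[-0.0, 0.0, -0.0, 0.0276, -0.0166, -0.0]
[-0.0, 0.0, -0.0, 0.0276, -0.0166, -0.0]
[-0.0, 0.0, -0.0, 0.0276, -0.0166, -0.0]
[-0.0, 0.0, -0.0, 0.0276, -0.0166, -0.0]
```

Call:
send_rows([
  [0,0,0,0,0,-0.035,-1],
  [0,0,0,0,0,-0.04,-1],
  [0,0,0,0,0,-0.03,-1],
  [0,0,0,0.01,-0.006,-0.01,-1],
  [0,0,0,0.025,-0.015,0,-1],
  [0,0,0,0.03,-0.018,0,-1],
  [0,0,0,0.03,-0.018,0,-1],
  [0,0,0,0.03,-0.018,0,-1],
  [0,0,0,0.03,-0.018,0,-1],
  [0,0,0,0.03,-0.018,0,-1],
])

```text
time: 31.35
ee_pos: [0.5059, 0.1424, 0.2596]
eef_rot: [0.709, 0.705, 0.002, 0.005]
ft_force: [-0.2, -0.3, 0.5]
width: 0.0867
```

```bash
python3 - <<'E'
from h import *
plan(((.471,.199,.24),5))
E
```

```text
now 31.35 [0.5059 0.1424 0.2596] yaw err deg [ 0.58  0.23 -0.37] F [-0.16 -0.28  0.55] w 0.0867
[0.12, 0.05, -0.07, 0.0113, -0.0071, 0.0038]
[0.12, 0.05, -0.07, 0.0113, -0.0071, 0.0038]
[0.12, 0.05, -0.07, 0.0113, -0.007, 0.0038]
[0.12, 0.05, -0.07, 0.0113, -0.007, 0.0039]
[0.12, 0.05, -0.07, 0.0113, -0.007, 0.0039]
```

Call:
send_rows([
  [0.1,0.1,-0.1,0.017,-0.01,0.002,-1],
  [0.1,0.1,-0.1,0.016,-0.009,0.003,-1],
  [0.1,0,-0.1,0.013,-0.008,0.003,-1],
  [0.1,0,0,0.009,-0.006,0.003,-1],
  [0.1,0,0,0.004,-0.003,0.002,-1],
  [0,0,0,0.001,-0.001,0,-1],
  [0,0,0,0,0,0,-1],
  [0,0,0,0,0,0,-1],
  [0,0,0,0,0,0,-1],
  [0,0,0,0,0,0,-1],
])

```text
time: 32.35
ee_pos: [0.4629, 0.2093, 0.2468]
eef_rot: [0.705, 0.709, -0.0, 0.002]
ft_force: [0.5, -0.0, 0.2]
width: 0.0869
```

```bash
python3 - <<'E'
from h import *
wrist("w250")
plan(((.471,.199,.086),5))
p,d=camera("top");cv2.imwrite("pics/top3.png",p);P=cloud("top",d)
q=P[95:155,322:362].reshape(-1,3);q=q[q[:,2]>.11];print("b120",len(q),q.mean(0))
print(read_state()["joint_positions"].round(2))
E
```

```text
wr [575, 0, 65, 182, 5190] z 0.055 [0.842  0.3194 0.0538] [0.8168 0.308  0.0536] ext [0.067 0.209]
wr [112, 99, 96, 62, 4477] z 0.132 [0.2914 0.2724 0.1304] [0.2923 0.2728 0.1313] ext [0.03  0.028]
wr [302, 122, 29, 29, 641] z 0.052 [0.4595 0.2643 0.0507] [0.4596 0.2645 0.0507] ext [0.032 0.032]
wr [421, 159, 80, 32, 1952] z 0.044 [0.6428 0.2176 0.0422] [0.6416 0.2183 0.0426] ext [0.092 0.036]
wr [300, 162, 58, 67, 3017] z 0.133 [0.4731 0.2003 0.1306] [0.4729 0.2009 0.1316] ext [0.027 0.029]
wr [179, 168, 73, 66, 3550] z 0.132 [0.3432 0.1925 0.1303] [0.3441 0.1934 0.1312] ext [0.029 0.028]
wr [0, 217, 640, 183, 95515] z 0.351 [0.4461 0.2342 0.3495] [0.4468 0.2352 0.3494] ext [0.068 0.008]
now 32.4 [0.4629 0.2093 0.2468] yaw err deg [0.12 0.14 0.31] F [ 0.6  -0.26 -1.04] w 0.0868
[0.02, 0.03, 0.06, -0.002, 0.0015, 0.0322]
[0.02, 0.03, 0.06, -0.002, 0.0016, 0.0322]
[0.02, 0.03, 0.06, -0.002, 0.0016, 0.0322]
[0.02, 0.03, 0.06, -0.002, 0.0016, 0.0322]
[0.02, 0.03, 0.06, -0.002, 0.0016, 0.0322]
b120 135 [ 0.61935697 -0.04833162  0.12301425]
[ 0.33  0.16 -0.92  1.72  0.13  1.33 -0.61]
```

View pics/top3.png

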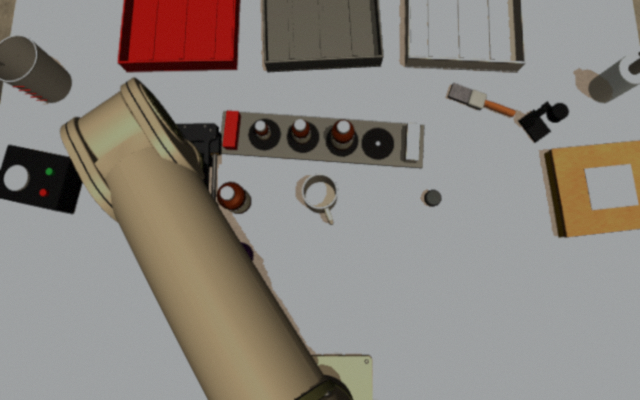

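View pics/w250.png

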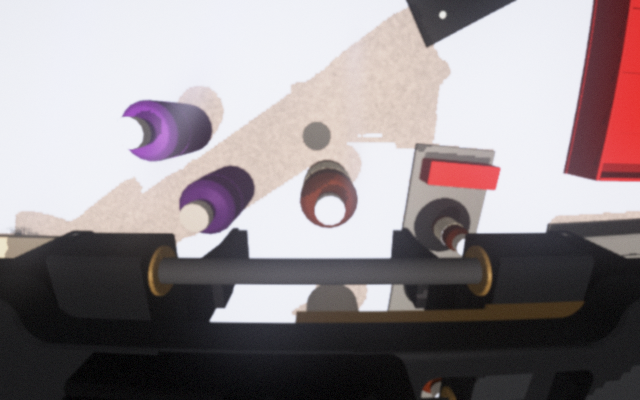

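bottle_120 stands on the third coaster at (343,132), within 2 mm of centre. The amber 250 is at (328,195) in the wrist view, measured at (0.4725, 0.200), and is clear of the purple bottles. I'll correct xy and then descend.

Call:
send_rows([
  [0,0,0.1,-0.004,0.004,0,-1],
  [0,0,0.1,-0.003,0.003,0.005,-1],
  [0,0,0.1,-0.002,0.002,0.015,-1],
  [0,0,0,-0.001,0.001,0.02,-1],
  [0,0,0,0,0,0.02,-1],
  [0,0,0,0,0,0.01,-1],
  [0,0,0,0,0,0.003,-1],
  [0,0,0,0,0,0,-1],
  [0,0,0,0,0,0,-1],
  [0,0,0,0,0,0,-1],
])

```text
time: 33.45
ee_pos: [0.4745, 0.1971, 0.1679]
eef_rot: [0.708, 0.706, -0.0, 0.001]
ft_force: [-0.1, -0.6, 0.8]
width: 0.0871
```

```bash
python3 - <<'E'
from h import *
plan(((.4725,.2,.087),5))
E
```

```text
now 33.45 [0.4745 0.1971 0.1679] yaw err deg [ 0.08  0.13 -0.1 ] F [-0.09 -0.63  0.79] w 0.0871
[0.02, 0.03, -0.02, 0.0006, -0.0004, 0.0162]
[0.02, 0.03, -0.02, 0.0006, -0.0004, 0.0162]
[0.02, 0.03, -0.02, 0.0006, -0.0004, 0.0162]
[0.02, 0.03, -0.02, 0.0006, -0.0004, 0.0162]
[0.02, 0.03, -0.02, 0.0006, -0.0004, 0.0162]
```

Call:
send_rows([
  [0,0,0,0.001,-0.001,0.005,-1],
  [0,0,0,0.001,-0.001,0.01,-1],
  [0,0,0,0.001,0,0.011,-1],
  [0,0,0,0,0,0.01,-1],
  [0,0,0,0,0,0.007,-1],
  [0,0,0,0,0,0.004,-1],
  [0,0,0,0,0,0,-1],
  [0,0,0,0,0,0,-1],
  [0,0,0,0,0,0,-1],
  [0,0,0,0,0,0,-1],
])

```text
time: 34.45
ee_pos: [0.4729, 0.2006, 0.1175]
eef_rot: [0.708, 0.707, 0.0, 0.002]
ft_force: [-0.2, -0.9, 0.4]
width: 0.087
```

```bash
python3 - <<'E'
from h import *
plan(((.4725,.2,.087),5))
E
```

```text
now 34.45 [0.4729 0.2006 0.1175] yaw err deg [ 0.16  0.11 -0.09] F [-0.15 -0.87  0.43] w 0.087
[0.03, 0.02, -0.02, -0.0001, -0.0001, 0.0061]
[0.03, 0.02, -0.02, -0.0001, -0.0001, 0.0061]
[0.03, 0.02, -0.02, -0.0001, -0.0001, 0.0061]
[0.03, 0.02, -0.02, -0.0001, -0.0001, 0.0061]
[0.03, 0.02, -0.02, -0.0001, -0.0001, 0.0061]
```

Call:
send_rows([
  [0,0,0,0,0,0.003,-1],
  [0,0,0,0,0,0.006,-1],
  [0,0,0,0,0,0.007,-1],
  [0,0,0,0,0,0.007,-1],
  [0,0,0,0,0,0.005,-1],
  [0,0,0,0,0,0.002,-1],
  [0,0,0,0,0,0,-1],
  [0,0,0,0,0,0,-1],
  [0,0,0,0,0,0,-1],
  [0,0,0,0,0,0,-1],
])

```text
time: 35.45
ee_pos: [0.4732, 0.2006, 0.085]
eef_rot: [0.708, 0.706, 0.001, 0.002]
ft_force: [-0.6, 0.0, 0.6]
width: 0.0871
```

```bash
python3 - <<'E'
from h import *
plan(((.4725,.2,.087),5))
E
```

```text
now 35.45 [0.4732 0.2006 0.085 ] yaw err deg [ 0.19  0.1  -0.1 ] F [-0.57  0.02  0.6 ] w 0.0871
[0.04, 0.02, -0.02, -0.0001, -0.0001, -0.0004]
[0.04, 0.02, -0.02, -0.0001, -0.0001, -0.0004]
[0.04, 0.02, -0.02, -0.0001, -0.0001, -0.0004]
[0.04, 0.02, -0.02, -0.0001, -0.0001, -0.0004]
[0.04, 0.02, -0.02, -0.0001, -0.0001, -0.0004]
```

Call:
send_rows([
  [0,0,0,0,0,-0.001,-0.6],
  [0,0,0,0,0,0,-0.4],
  [0,0,0,0,0,0,0],
  [0,0,0,0,0,0,1],
  [0,0,0,0,0,0,1],
  [0,0,0,0,0,0,1],
  [0,0,0,0,0,0,1],
  [0,0,0,0,0,0,1],
  [0,0,0,0,0,0,1],
  [0,0,0,0,0,0,1],
], force=35)

```text
time: 36.45
ee_pos: [0.4734, 0.2007, 0.0866]
eef_rot: [0.708, 0.706, 0.001, 0.002]
ft_force: [0.1, 0.2, 0.8]
width: 0.0614
```

```bash
python3 - <<'E'
from h import *
plan(((.4725,.2,.255),5),((.6128,-.1368,.255),12))
E
```

```text
now 36.45 [0.4734 0.2007 0.0866] yaw err deg [ 0.23  0.1  -0.1 ] F [0.09 0.16 0.85] w 0.0614
[0.05, 0.02, -0.02, -0.0002, -0.0, -0.0337]
[0.05, 0.02, -0.02, -0.0002, -0.0001, -0.0337]
[0.05, 0.02, -0.02, -0.0002, -0.0001, -0.0337]
[0.05, 0.02, -0.02, -0.0002, -0.0001, -0.0337]
[0.05, 0.02, -0.02, -0.0001, -0.0001, -0.0337]
[-0.0, -0.0, 0.0, -0.0281, 0.0117, -0.0]
[-0.0, -0.0, 0.0, -0.0281, 0.0117, -0.0]
[-0.0, -0.0, 0.0, -0.0281, 0.0117, -0.0]
[-0.0, -0.0, 0.0, -0.0281, 0.0117, -0.0]
[-0.0, -0.0, 0.0, -0.0281, 0.0117, -0.0]
[-0.0, -0.0, 0.0, -0.0281, 0.0117, -0.0]
[-0.0, -0.0, 0.0, -0.0281, 0.0117, -0.0]
[-0.0, -0.0, 0.0, -0.0281, 0.0117, -0.0]
[-0.0, -0.0, 0.0, -0.0281, 0.0117, -0.0]
[-0.0, -0.0, 0.0, -0.0281, 0.0117, -0.0]
[-0.0, -0.0, 0.0, -0.0281, 0.0117, -0.0]
[-0.0, -0.0, 0.0, -0.0281, 0.0117, -0.0]
```

Call:
send_rows([
  [0,0,0,0,0,-0.004,1],
  [0,0,0,0,0,-0.01,1],
  [0,0,0,0,0,-0.018,1],
  [0,0,0,0,0,-0.025,1],
  [0,0,0,0,0,-0.03,1],
  [0,0,0,0,0,-0.03,1],
  [0,0,0,0,0,-0.025,1],
  [0,0,0,0,0,-0.015,1],
  [0,0,0,0,0,-0.006,1],
  [0,0,0,0,0,0,1],
])

```text
time: 37.45
ee_pos: [0.4703, 0.2011, 0.2593]
eef_rot: [0.707, 0.707, -0.0, 0.001]
ft_force: [0.2, 0.5, -3.0]
width: 0.0616
```

```bash
python3 - <<'E'
from h import *
plan(((.6128,-.1368,.245),13))
E
```

```text
now 37.45 [0.4703 0.2011 0.2593] yaw err deg [0.09 0.14 0.05] F [ 0.2   0.47 -3.03] w 0.0616
[0.01, 0.01, 0.0, -0.026, 0.0109, 0.0012]
[0.01, 0.01, 0.0, -0.026, 0.0109, 0.0012]
[0.01, 0.01, 0.0, -0.026, 0.0109, 0.0012]
[0.01, 0.01, 0.0, -0.026, 0.0109, 0.0012]
[0.01, 0.01, 0.0, -0.026, 0.0109, 0.0012]
[0.01, 0.01, 0.0, -0.026, 0.0109, 0.0011]
[0.01, 0.01, 0.0, -0.026, 0.0109, 0.0011]
[0.01, 0.01, 0.0, -0.026, 0.0109, 0.0011]
[0.01, 0.01, 0.0, -0.026, 0.011, 0.0011]
[0.01, 0.01, 0.0, -0.026, 0.011, 0.0011]
[0.01, 0.01, 0.0, -0.026, 0.011, 0.0011]
[0.01, 0.01, 0.0, -0.026, 0.011, 0.0011]
[0.01, 0.01, 0.0, -0.026, 0.011, 0.0011]
```

Call:
send_rows([
  [0,0,0,-0.01,0.004,0,1],
  [0,0,0,-0.02,0.008,0,1],
  [0,0,0,-0.026,0.011,0,1],
  [0,0,0,-0.026,0.011,0,1],
  [0,0,0,-0.026,0.011,0,1],
  [0,0,0,-0.026,0.011,0,1],
  [0,0,0,-0.026,0.011,0,1],
  [0,0,0,-0.026,0.011,0,1],
  [0,0,0,-0.026,0.011,0,1],
  [0,0,0,-0.026,0.011,0,1],
])

```text
time: 38.45
ee_pos: [0.5694, -0.0504, 0.2484]
eef_rot: [0.705, 0.709, -0.007, -0.004]
ft_force: [0.6, 0.4, -2.5]
width: 0.0613
```

```bash
python3 - <<'E'
from h import *
plan(((.6128,-.1368,.245),5))
E
```

```text
now 38.45 [ 0.5694 -0.0504  0.2484] yaw err deg [-0.87  0.22  0.38] F [ 0.59  0.4  -2.49] w 0.0613
[-0.17, 0.04, 0.08, -0.0173, 0.0086, 0.0006]
[-0.17, 0.04, 0.08, -0.0173, 0.0086, 0.0006]
[-0.17, 0.04, 0.08, -0.0173, 0.0086, 0.0006]
[-0.17, 0.04, 0.08, -0.0173, 0.0086, 0.0007]
[-0.17, 0.04, 0.08, -0.0173, 0.0087, 0.0007]
```

Call:
send_rows([
  [-0.2,0.1,0.1,-0.022,0.011,0,1],
  [-0.2,0.1,0.1,-0.02,0.01,0,1],
  [-0.2,0,0.1,-0.016,0.008,0,1],
  [-0.2,0,0,-0.012,0.006,0,1],
  [-0.1,0,0,-0.008,0.005,0,1],
  [0,0,0,-0.004,0.002,0,1],
  [0,0,0,0,0,0,1],
  [0,0,0,0,0,0,1],
  [0,0,0,0,0,0,1],
  [0,0,0,0,0,0,1],
])

```text
time: 39.45
ee_pos: [0.6107, -0.1418, 0.2407]
eef_rot: [0.708, 0.706, -0.003, -0.004]
ft_force: [-0.6, 0.1, -2.6]
width: 0.0614
```

```bash
python3 - <<'E'
from h import *
plan(((.6128,-.1368,.105),5))
E
```

```text
now 39.45 [ 0.6107 -0.1418  0.2407] yaw err deg [-0.55 -0.07 -0.11] F [-0.63  0.08 -2.63] w 0.0614
[-0.11, -0.01, -0.02, 0.001, 0.0007, 0.0271]
[-0.11, -0.01, -0.02, 0.001, 0.0006, 0.0271]
[-0.11, -0.01, -0.02, 0.001, 0.0006, 0.0271]
[-0.11, -0.01, -0.02, 0.001, 0.0005, 0.0271]
[-0.11, -0.01, -0.02, 0.001, 0.0005, 0.0271]
```

Call:
send_rows([
  [-0.1,0,0,0.002,0.001,0.004,1],
  [-0.1,0,0,0.002,0.001,0.01,1],
  [-0.1,0,0,0.001,0,0.016,1],
  [-0.1,0,0,0,0,0.018,1],
  [0,0,0,0,0,0.018,1],
  [0,0,0,0,0,0.016,1],
  [0,0,0,0,0,0.012,1],
  [0,0,0,0,0,0.008,1],
  [0,0,0,0,0,0.004,1],
  [0,0,0,0,0,0,1],
])

```text
time: 40.45
ee_pos: [0.6119, -0.1328, 0.1268]
eef_rot: [0.706, 0.708, -0.0, -0.001]
ft_force: [0.4, 0.3, -1.6]
width: 0.0619
```

```bash
python3 - <<'E'
from h import *
plan(((.6128,-.1368,.105),5))
E
```

```text
now 40.45 [ 0.6119 -0.1328  0.1268] yaw err deg [-0.12 -0.11  0.11] F [ 0.44  0.25 -1.6 ] w 0.0619
[-0.02, -0.02, 0.02, -0.0008, 0.0002, 0.0044]
[-0.02, -0.02, 0.02, -0.0008, 0.0002, 0.0044]
[-0.02, -0.02, 0.02, -0.0008, 0.0002, 0.0044]
[-0.02, -0.02, 0.02, -0.0008, 0.0002, 0.0044]
[-0.02, -0.02, 0.02, -0.0008, 0.0002, 0.0044]
```

Call:
send_rows([
  [0,0,0,-0.002,0,0.003,1],
  [0,0,0,-0.001,0,0.005,1],
  [0,0,0,-0.001,0,0.005,1],
  [0,0,0,0,0,0.005,1],
  [0,0,0,0,0,0.003,1],
  [0,0,0,0,0,0.001,1],
  [0,0,0,0,0,0,1],
  [0,0,0,0,0,0,1],
  [0,0,0,0,0,0,1],
  [0,0,0,0,0,0,1],
])

```text
time: 41.45
ee_pos: [0.6133, -0.1374, 0.1052]
eef_rot: [0.707, 0.708, 0.001, 0.0]
ft_force: [-0.5, 0.6, -2.3]
width: 0.0616
```

```bash
python3 - <<'E'
from h import *
plan(((.6128,-.1368,.0976),5))
E
```

```text
now 41.45 [ 0.6133 -0.1374  0.1052] yaw err deg [ 0.08 -0.06  0.08] F [-0.45  0.64 -2.3 ] w 0.0616
[0.02, -0.01, 0.02, 0.0001, -0.0001, 0.0015]
[0.02, -0.01, 0.02, 0.0001, -0.0001, 0.0015]
[0.02, -0.01, 0.02, 0.0001, -0.0001, 0.0015]
[0.02, -0.01, 0.02, 0.0001, -0.0001, 0.0015]
[0.02, -0.01, 0.02, 0.0001, -0.0001, 0.0015]
```

Call:
send_rows([
  [0,0,0,0,0,0.001,1],
  [0,0,0,0,0,0.001,1],
  [0,0,0,0,0,0.001,1],
  [0,0,0,0,0,0.001,1],
  [0,0,0,0,0,0.001,1],
  [0,0,0,0,0,0.001,1],
  [0,0,0,0,0,0.001,1],
  [0,0,0,0,0,0,1],
  [0,0,0,0,0,0,1],
  [0,0,0,0,0,0,1],
])

```text
time: 42.45
ee_pos: [0.6135, -0.1373, 0.0978]
eef_rot: [0.707, 0.708, 0.001, 0.0]
ft_force: [-0.2, 0.2, -2.5]
width: 0.0613
```

```bash
python3 - <<'E'
from h import *
plan(((.6128,-.1368,.0976),1))
E
```

```text
now 42.45 [ 0.6135 -0.1373  0.0978] yaw err deg [ 0.11 -0.06  0.09] F [-0.17  0.25 -2.46] w 0.0613
[0.11, -0.06, 0.09, 0.0005, -0.0007, 0.0002]
```

Not yet in contact, so I'll go down another 1.5 mm.

Call:
send_rows([
  [0,0,0,0,0,0.0005,1],
  [0,0,0,0,0,0.0005,1],
  [0,0,0,0,0,0.0005,1],
  [0,0,0,0,0,0,1],
  [0,0,0,0,0,0,1],
  [0,0,0,0,0,0,1],
  [0,0,0,0,0,0,1],
  [0,0,0,0,0,0,1],
  [0,0,0,0,0,0,1],
  [0,0,0,0,0,0,1],
])

```text
time: 43.45
ee_pos: [0.6135, -0.1373, 0.0977]
eef_rot: [0.707, 0.708, 0.001, 0.001]
ft_force: [-1.6, 0.5, 1.6]
width: 0.0615
```

```bash
python3 - <<'E'
from h import *
plan(((.6128,-.1368,.0976),1))
E
```

```text
now 43.45 [ 0.6135 -0.1373  0.0977] yaw err deg [ 0.12 -0.02  0.08] F [-1.58  0.52  1.62] w 0.0615
[0.12, -0.02, 0.08, 0.0005, -0.0007, 0.0001]
```

Contact: the force moved from −2.5 to +1.6 N. Releasing and lifting.

Call:
send_rows([
  [0,0,0,0,0,0,0.3],
  [0,0,0,0,0,0,0],
  [0,0,0,0,0,0,-0.5],
  [0,0,0,0,0,0,-1],
  [0,0,0,0,0,0,-1],
  [0,0,0,0,0,0,-1],
  [0,0,0,0,0,-0.003,-1],
  [0,0,0,0,0,-0.008,-1],
  [0,0,0,0,0,-0.015,-1],
  [0,0,0,0,0,-0.025,-1],
])

```text
time: 44.45
ee_pos: [0.6126, -0.1372, 0.1488]
eef_rot: [0.706, 0.708, 0.0, -0.001]
ft_force: [0.1, -0.1, 0.3]
width: 0.0869
```

```bash
python3 - <<'E'
from h import *
plan(((.6128,-.1368,.25),3),((.5,-.36,.25),7))
E
```

```text
now 44.45 [ 0.6126 -0.1372  0.1488] yaw err deg [-0.03 -0.1   0.1 ] F [ 0.13 -0.11  0.32] w 0.0869
[-0.01, -0.03, 0.03, 0.0002, 0.0, -0.0337]
[-0.01, -0.03, 0.03, 0.0002, 0.0, -0.0337]
[-0.01, -0.03, 0.03, 0.0002, 0.0, -0.0337]
[0.0, 0.0, 0.0, -0.0319, -0.0161, 0.0]
[0.0, 0.0, 0.0, -0.0319, -0.0161, 0.0]
[0.0, 0.0, 0.0, -0.0319, -0.0161, 0.0]
[0.0, 0.0, 0.0, -0.0319, -0.0161, 0.0]
[0.0, 0.0, 0.0, -0.0319, -0.0161, 0.0]
[0.0, 0.0, 0.0, -0.0319, -0.0161, 0.0]
[0.0, 0.0, 0.0, -0.0319, -0.0161, 0.0]
```

Call:
send_rows([
  [0,0,0,0,0,-0.03,-1],
  [0,0,0,0,0,-0.035,-1],
  [0,0,0,0,0,-0.035,-1],
  [0,0,0,-0.01,-0.005,-0.01,-1],
  [0,0,0,-0.03,-0.015,0,-1],
  [0,0,0,-0.036,-0.018,0,-1],
  [0,0,0,-0.036,-0.018,0,-1],
  [0,0,0,-0.036,-0.018,0,-1],
  [0,0,0,-0.03,-0.015,0,-1],
  [0,0,0,-0.015,-0.007,0,-1],
])

```text
time: 45.45
ee_pos: [0.5157, -0.3341, 0.2779]
eef_rot: [0.703, 0.711, 0.004, 0.006]
ft_force: [-0.6, -0.2, -0.2]
width: 0.0869
```

Call:
send_rows([
  [0,0,0,-0.01,-0.005,0,-1],
  [0,0,0,0,0,0,-1],
  [0,0,0,0,0,0,-1],
  [0,0,0,0,0,0,-1],
  [0,0,0,0,0,0,-1],
  [0,0,0,0,0,0,-1],
  [0,0,0,0,0,0,-1],
  [0,0,0,0,0,0,-1],
  [0,0,0,0,0,0,-1],
  [0,0,0,0,0,0,-1],
])

```text
time: 46.45
ee_pos: [0.5115, -0.342, 0.2793]
eef_rot: [0.702, 0.712, 0.005, 0.006]
ft_force: [0.8, 1.3, -0.1]
width: 0.0868
```

```bash
python3 - <<'E'
from h import *
p,d=camera("top");cv2.imwrite("pics/top4.png",p);P=cloud("top",d)
p,_=camera("scene");cv2.imwrite("pics/scene4.png",p)
C=[(.6368,.1397),(.6303,.0455),(.6206,-.0498),(.6128,-.1369)]
for c,h in zip(C,(.083,.103,.123,.143)):
    q=P.reshape(-1,3);q=q[(abs(q[:,0]-c[0])<.04)&(abs(q[:,1]-c[1])<.04)&(q[:,2]>h-.006)]
    print(len(q),q.mean(0).round(4),"off mm",(1000*(q.mean(0)[:2]-c)).round(1))
q=P.reshape(-1,3);q=q[(abs(q[:,0]-.48)<.06)&(abs(q[:,1])<.06)&(q[:,2]>.088)];print("mug",q.mean(0).round(4))
plan()
E
```

```text
88 [0.6361 0.1385 0.0839] off mm [-0.7 -1.2]
91 [0.6313 0.0471 0.1043] off mm [1.  1.6]
125 [ 0.6201 -0.0482  0.1239] off mm [-0.5  1.6]
150 [ 0.6123 -0.1371  0.1437] off mm [-0.5 -0.2]
mug [0.4838 0.0041 0.0928]
now 46.55 [ 0.5114 -0.3421  0.2793] yaw err deg [0.88 0.08 0.77] F [-0.58  0.75  0.39] w 0.087
```

View pics/top4.png

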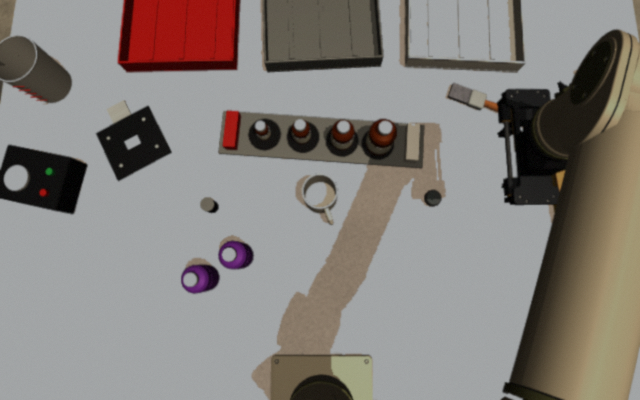

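View pics/scene4.png

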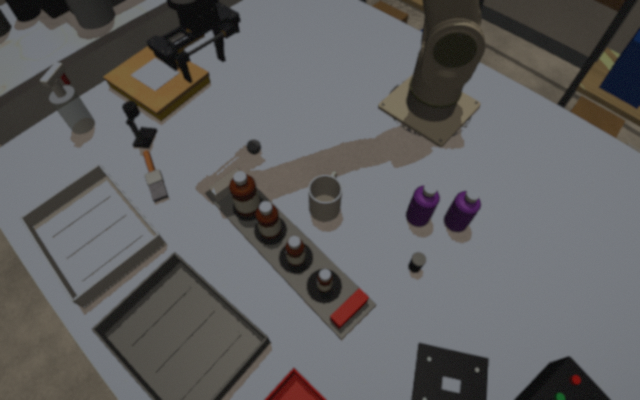

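Both views show the four bottles upright and centred in size order from the red block: (262,128), (300,128), (343,131) and (382,132) in the top view. The mug is still at (320,193), and the arm is clear of everything.

```bash
python3 -c "
from bench import close_job;print(close_job())"
```

```text
the job is handed in; nothing more can be done
None
```

The four amber bottles now stand on the coasters in size order from the red block (30, 60, 120, 250). I handed the job in at about 46.6 s of the 112 s allowed; no verdict was reported.

- **Bottle positions:** my last top-view check put every bottle cap within about 2.5 mm of its coaster's centre, against the 12 mm limit. Cap heights were about 1 mm from those expected on the coasters. Both final pictures show all four bottles upright, with the gripper open and well clear.
- **Mug and look-alikes:** the mug still sits at the same place in the picture. Two rim readings differ by 2 mm in x, but they used different height cuts, so I put that down to measurement. The purple bottles and grey stubs were not touched.
- **Set-downs:** wrist force readings stayed under 3 N at every set-down. I read touchdown clearly from the wrist force for the 120 and 250. For the 30 and 60 it was less clear, so I also went by the tool height.
- **Corrections on the way:** the arm drifted sideways by up to 13 mm on some fast descents. I corrected that before each grasp and before each release. For the 60 this meant lifting it a few millimetres just above its coaster and shifting it about 8 mm.

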